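# Fetch the burnishing stick from behind the pots on the tiled shelf

### The job

The burnishing stick lies on the tiled shelf behind the cup, the spray bottle and the grout pot: stand all three on the cork mat to clear the way, then lay the stick in the notches of its wooden rest, centred, and only then put the three back on the shelf, each on the very spot where it stood before. Keep them upright and leave the three gold tiles where they lie.

Things in the scene. Friction and masses are not known exactly. Their poses are not given: they have to be found in the camera images.
- cup_center (a point): centre, half-way up (48 mm above its foot), of the turquoise ceramic cup: round, open, without a handle, 96 mm tall, 54 mm across at the foot, 64 mm at half height and 66 mm at the rim, wall 4 mm; z is up when it stands; 0.13 to 0.23 kg
- bottle_center (a point): centre, half-way up (56 mm above its foot), of the round spray bottle (small white water mister with a chrome cap); body 46 mm across and straight up to 66 mm, then a shoulder, chrome cap 33 mm across from 80 mm to the top, 112 mm tall in all; z is up when it stands; 0.09 to 0.17 kg
- pot_center (a point): centre, half-way up (50 mm above its foot), of the closed grout pot: grey plastic, body 55 mm across, black screw lid 60 mm across in its top 22 mm, 100 mm tall; z is up when it stands; 0.15 to 0.29 kg
- stick_center (a point): centre of the dark wooden burnishing stick, 6 mm above its underside; a flat straight stick 180 mm long along its y (from -85 to +95 mm, tip with a flattened blade 18 mm wide at +y), 15 mm wide (x) and 12 mm thick (z) where it is grasped; lies on the shelf about 55 mm behind (towards +x) the line of the three, 30 g
- shelf: the tiled sorting shelf, a fixed low riser; origin under its middle at table level; x is its depth (200 mm, -x its front towards the robot with a small drawer and brass knob below the overhang, +x its back), y its width (376 mm); its flat top is 62 mm above the table
- mat: the fixed cork mat, the side area, 150 mm (x) by 300 mm (y) and 4 mm thick; origin at the centre of its underside, on the table; all three things fit on it side by side along y, 95 mm apart
- rest: the fixed wooden stick rest, base 60 mm (x) by 110 mm (y); origin at the centre of its underside, on the table; two cheeks 12 mm thick at y = -48 and +48 mm, each with a notch whose floor is 22 mm above the table and 25 mm wide, flaring to 38 mm at its mouth 41 mm above the table; base 10 mm thick and clear between the cheeks; the stick lies in both notches along y, its centre 28 mm above the table; either end may point either way
- gold1: a gold-leaf glass tile, 20 x 20 x 5.5 mm, one of three lying in a line near the +y end of the shelf top; origin under its centre; to be left alone
- gold2: the second gold-leaf glass tile, same size; to be left alone
- gold3: the third gold-leaf glass tile, same size; to be left alone

How it is judged (in metres and radians):
On the way, in this order (a step that is already met when the one before it is completed fails the run):
1. cup, spray bottle and grout pot all stand upright and released on the cork mat, the stick still lying where it was (x of cup_center in the frame of mat between -0.075 and 0.075 m and y of cup_center in the frame of mat between -0.15 and 0.15 m and z of cup_center in the frame of mat between 0.044 and 0.06 m and angle between each of cup_center, bottle_center, pot_center's own z axis and vertical below 0.12 rad and x of bottle_center in the frame of mat between -0.075 and 0.075 m and y of bottle_center in the frame of mat between -0.15 and 0.15 m and z of bottle_center in the frame of mat between 0.052 and 0.068 m and x of pot_center in the frame of mat between -0.075 and 0.075 m and y of pot_center in the frame of mat between -0.15 and 0.15 m and z of pot_center in the frame of mat between 0.046 and 0.062 m and linear speed of each of cup, bottle, pot below 0.02 m/s and contact force between the fingers and cup below 0.2 N and contact force between the fingers and bottle below 0.2 N and contact force between the fingers and pot below 0.2 N and distance of stick_center from where it was at the start of the episode below 0.03 m), for 0.2 s.
2. the stick lies released in both notches of its rest while the three still stand on the mat (x of stick_center in the frame of rest between -0.01 and 0.01 m and y of stick_center in the frame of rest between -0.015 and 0.015 m and z of stick_center in the frame of rest between 0.023 and 0.034 m and angle between the y axis of stick_center and the y axis of rest, either way round below 0.12 rad and linear speed of stick below 0.02 m/s and contact force between the fingers and stick below 0.2 N and x of cup_center in the frame of mat between -0.075 and 0.075 m and y of cup_center in the frame of mat between -0.15 and 0.15 m and z of cup_center in the frame of mat between 0.044 and 0.06 m and angle between each of cup_center, bottle_center, pot_center's own z axis and vertical below 0.12 rad and x of bottle_center in the frame of mat between -0.075 and 0.075 m and y of bottle_center in the frame of mat between -0.15 and 0.15 m and z of bottle_center in the frame of mat between 0.052 and 0.068 m and x of pot_center in the frame of mat between -0.075 and 0.075 m and y of pot_center in the frame of mat between -0.15 and 0.15 m and z of pot_center in the frame of mat between 0.046 and 0.062 m), for 0.2 s.
At the end, for the whole second after the job is handed in: Cup, spray bottle and pot stand upright, released and at rest, each within 15 mm of its own starting place; the stick lies released and at rest in the notches of its rest, its centre within 10 mm across and 15 mm along of the middle, its length within 0.12 rad of the line of the notches (distance of each of cup_center, bottle_center, pot_center from where it was at the start of the episode below 0.015 m and angle between each of cup_center, bottle_center, pot_center's own z axis and vertical below 0.12 rad and linear speed of each of cup, bottle, pot, stick below 0.02 m/s and contact force between the fingers and cup below 0.2 N and contact force between the fingers and bottle below 0.2 N and contact force between the fingers and pot below 0.2 N and x of stick_center in the frame of rest between -0.01 and 0.01 m and y of stick_center in the frame of rest between -0.015 and 0.015 m and z of stick_center in the frame of rest between 0.023 and 0.034 m and angle between the y axis of stick_center and the y axis of rest, either way round below 0.12 rad and contact force between the fingers and stick below 0.2 N); the robot touches nothing.
It fails at once if the cup is tipped over (angle between cup_center's own z axis and vertical above 0.6 rad).
It fails at once if the spray bottle is tipped over (angle between bottle_center's own z axis and vertical above 0.6 rad).
It fails at once if the grout pot is tipped over (angle between pot_center's own z axis and vertical above 0.6 rad).
It fails at once if a gold tile is displaced by more than 15 mm (distance of any of gold1, gold2, gold3 from where it was at the start of the episode above 0.015 m).
It also fails if it takes over 139 s, if anything falls off the work surface, if the arm or the gripper's body presses on something with over 40 N, if the wrist force passes 120 N, or if a joint passes its speed limit or range.

### The arm

A 6-joint arm with a two-finger parallel gripper is mounted at the origin on the work surface. World frame = base frame: x ahead of the robot, y to its left, z up, the work surface at z = 0. Lengths are in mm, angles in rad, forces in N, time in s.
With the tool pointing down it reaches from about 250 to 850 mm from the base axis. Payload 12.5 kg.
Tool frame: the origin (TCP) lies midway between the tips of the shut fingers; the grasp point (between the pads) lies 19 mm behind it (bot.grasp_offset is the distance from the TCP to the grasp point, in mm); z points along the fingers, y is the direction in which the jaws open and shut (so a half turn about z gives the same grasp; the last joint's range is limited). The gripper opens to 93 mm and grips with 3 to 60 N. Pads are 15 mm wide; open, the fingers measure 128 mm over their backs; the gripper's body (75 mm by 188 mm) begins 65 mm behind the grasp point.
Start: joints at [-1.204, 0.351, 1.652, -0, 1.139, -0.085], TCP at [240.138, -494.791, 218.633] pointing down, gripper open.
Joint ranges: [-2.75, 2.75], [-0.79, 2.1], [0.01, 2.65], [-1.57, 4.71], [0.07, 3.14], [-2.87, 2.87]. Speed limits (rad/s): [2.22, 2.22, 2.79, 3.14, 3.14, 3.14].

### API

Orientations are given as a unit quaternion [x, y, z, w].
In Python, from workcell import sensors, imaging, bot, finder gives the robot as it stands.
- The arm moves only by the tool move_arm, never from a script. Its argument "series" is a list of rows, each a list of 6 numbers: the shift along the tool's x, y, z in m, then the turn, a rotation vector about the tool's x, y, z in rad. A call has 1 to 12 rows; each row shifts and turns the pose as measured when the row begins, along the tool's axes as they then stand; what a row does not reach is not made up. A row lasts 1/12 s, in which the tool goes at most 41.7 mm and 7.16 degrees, less where a joint would pass 70% of its speed; a pose out of reach is approached as far as the arm can. A call is refused whole if a number of a shift passes 0.0417 or a number of a turn 0.125, either way. A call with a gripper value outside its range is refused whole. "hand" is the finger opening in m, from 0 to 0.093, set as the call begins (left out, the last holds). The fingers move at their own pace and stop on an object; "squeeze" is the grip in N (left out, the last holds). Time passes only in rows, so rows that do not move let the fingers close. It gives the time, the measured TCP pose, the force and the opening at its end, in the units of the state.
- sensors.sense(): the state, without advancing time (a new reading comes with each control period).
- imaging.snapshot(name): name is "scene" or "top" or "wrist"; returns the picture (384x512x3 uint8, red, green, blue); there is no depth.
- imaging.camera_model(name): a dict with "fx", "fy", "cx", "cy" (pixels), "k1" (the pictures are not rectified: a ray, as slopes to the right and down, at radius r is drawn at 1 + k1 r^2 times it, then the intrinsics apply), "T" (4x4, takes a point from camera to world coordinates); the wrist camera has in their place "T_tool_cam" (4x4, takes a point from camera to tool coordinates, whose origin is the TCP and whose axes are the flange's). Camera axes: x right, y down, z forward; pixel columns grow to the right and rows downward; lengths in mm; the calibration is good to about 2 mm. A picture is of the moment at which its call begins: read the wrist's pose just before it. camera_model takes no time and is no camera call.
- bot.hand_in(): hands the job in, once; it reports no verdict.
Trained networks look in the newest picture that a camera, given by its name, has taken for a name from the list of things; names that differ only in an ending like _2 or _b are one class to them, and where a whole thing is asked for, a point or a joint stands for the part that bears it (a point fixed in the world has none). Each returns a list of dicts, best first, with "p" (0 to 1); they miss things now and then, are a little off and sometimes report something else, mostly with a low value. They report only what shows in the picture. A call takes as long as a camera call.
- finder.outline_of(label, camera): "mask" (384x512 bool, what is visible of it) and "xy" ([column, row] in pixels, amid what is visible of it).
- finder.pinpoint(label, camera): "xy" ([column, row] in pixels: a listed point, or the origin of a listed thing).
The state is a dict: "t": time; "q": joint angles; "qd": joint speeds; "joint_efforts": joint torques, N m; "position": TCP position; "tcp_rot": TCP orientation; "contact_force": force on the tool from outside, world axes, zero at the start; "wrist_torque": the same for the moment, N m; "gripper_width": opening from 0.0 (shut) to 1.0 (fully open).
Only numpy, scipy, OpenCV 4.12 (cv2) and the standard library are available. Lean on these libraries where they do the work, as an engineer would, in place of code of your own. Each camera call takes 0.05 s, during which the arm holds its last target.

## Working session

There is one attempt and no reset: what is moved stays moved. The work goes in short steps, Python scripts to look and compute and a tool call to move; the robot and the scene stay as the last step left them, time stands still between calls to the robot, and variables do not carry over. Pictures are saved under pics/ and viewed, and the job is handed in when it is done.

Besides the shell and the picture viewer there is one more tool, called after "Request:" as name(argument=value, ...), one argument or row to a line, values as JSON. move_arm: Moves the arm, as the interface text tells. Its arguments: {"type":"object","properties":{"series":{"type":"array","items":{"type":"array","items":{"type":"number"}}},"hand":{"type":"number"},"squeeze":{"type":"number"}},"required":["series"]}

```bash
ls; mkdir -p pics; python3 - <<'E'
from workcell import sensors, imaging, bot, finder
import cv2
print(sensors.sense())
for n in ["scene","top","wrist"]:
    im=imaging.snapshot(n); cv2.imwrite(f"pics/{n}0.png",im[:,:,::-1])
    print(n,imaging.camera_model(n))
    for l in (["cup_center","bottle_center","pot_center","stick_center","shelf","mat","rest","gold1"] if n!="wrist" else []):
        r=finder.pinpoint(l,n); print(l,[(round(a['p'],2),[round(float(v),1) for v in a['xy']]) for a in r[:4]])
E
```

```text
pics
{'t': 0.0, 'q': array([-1.20358177e+00,  3.51218824e-01,  1.65241384e+00, -5.46056130e-06,
        1.13909026e+00, -8.46114697e-02]), 'qd': array([ 0.00056619, -0.00199375,  0.00035247, -0.00151409, -0.00157579,
       -0.00061724]), 'joint_efforts': array([ 1.49370349e-03, -4.97319424e+01, -2.85254949e+01,  7.00697768e-02,
        2.56645354e-02, -1.21522862e-04]), 'position': array([ 240.02962461, -494.4847131 ,  218.11486019]), 'tcp_rot': array([ 9.74589590e-01,  2.23997349e-01, -8.20431381e-05, -5.59151514e-04]), 'contact_force': array([-0.50508359, -0.18332951,  0.66973457]), 'wrist_torque': array([-0.01788128,  0.03381782,  0.02054616]), 'gripper_width': 1.0023716691806561}
scene {'fx': 482.6480589700335, 'fy': 482.6480589700335, 'cx': 256.7303809948983, 'cy': 179.66333938573098, 'k1': 0.048758471619874816, 'T': array([[-6.98696836e-01,  3.78428859e-01, -6.07136171e-01,
         1.25343155e+03],
       [ 7.15131216e-01,  3.93457372e-01, -5.77735788e-01,
         6.85089227e+02],
       [ 2.02503074e-02, -8.37844195e-01, -5.45533711e-01,
         7.04960479e+02],
       [ 0
[... 1109 characters left out ...]
0.77, [344.0, 164.9])]
mat [(0.76, [178.1, 168.6]), (0.54, [285.8, 162.2])]
rest [(0.76, [287.2, 252.7])]
gold1 [(0.55, [285.7, 185.8]), (0.46, [287.6, 146.3]), (0.42, [282.4, 164.2]), (0.24, [357.7, 174.2])]
wrist {'fx': 306.6606162209147, 'fy': 306.6606162209147, 'cx': 260.0077507178338, 'cy': 191.94010023327175, 'k1': -0.06588178234408698, 'T_tool_cam': array([[ 1.50526152e-04, -9.59208294e-01, -2.82700242e-01,
         7.85063316e+01],
       [ 9.99999963e-01,  8.05402739e-05,  2.59183532e-04,
        -3.08121518e-01],
       [-2.25842239e-04, -2.82700270e-01,  9.59208270e-01,
        -1.66157348e+02],
       [ 0.00000000e+00,  0.00000000e+00,  0.00000000e+00,
         1.00000000e+00]])}
```

View pics/scene0.png

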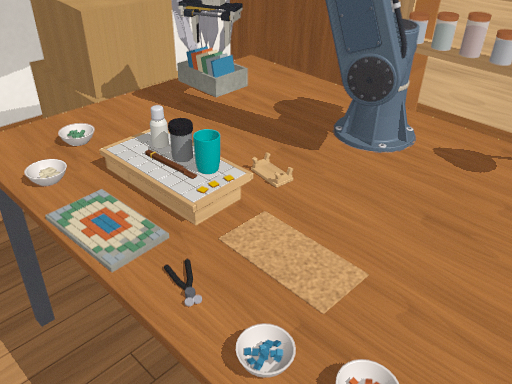

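View pics/top0.png

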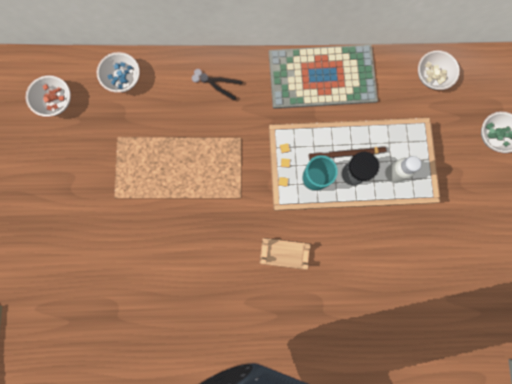

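View pics/wrist0.png

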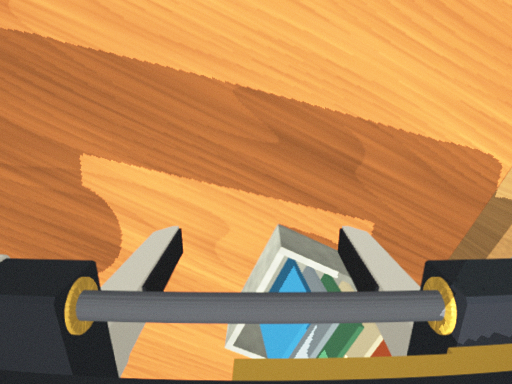

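The top view shows the cup at about (320,172), the pot at (363,167) and the bottle at (407,167), all in front of the stick. The mat is on the left (+y) at (178,168) and the rest at (286,254). The scene view shows the gold tiles at the +y end of the shelf. Next I'll work out positions.

```bash
cat > h.py <<'E'
from workcell import sensors, imaging, bot, finder
import numpy as np, cv2
from scipy.spatial.transform import Rotation as R
from scipy.optimize import least_squares
def cam(n,state=None):
    m=imaging.camera_model(n)
    if n=="wrist":
        s=state or sensors.sense(); T=np.eye(4); T[:3,:3]=R.from_quat(s['tcp_rot']).as_matrix(); T[:3,3]=s['position']
        m['T']=T@m['T_tool_cam']
    return m
def proj(m,P):
    P=np.atleast_2d(P); T=m['T']; p=(P-T[:3,3])@T[:3,:3]; s=p[:,:2]/p[:,2:]; r2=(s**2).sum(1,keepdims=True); s=s*(1+m['k1']*r2)
    return s*[m['fx'],m['fy']]+[m['cx'],m['cy']]
def ray(m,px):
    d=(np.array(px,float)-[m['cx'],m['cy']])/[m['fx'],m['fy']]; s=d.copy()
    for _ in range(20): s=d/(1+m['k1']*(s**2).sum())
    v=m['T'][:3,:3]@np.r_[s,1]; return m['T'][:3,3],v/np.linalg.norm(v)
def onz(m,px,z):
    o,v=ray(m,px); return o+v*(z-o[2])/v[2]
def tri(obs):
    A=np.zeros((3,3));b=np.zeros(3)
    for m,px in obs:
        o,v=ray(m,px);M=np.eye(3)-np.outer(v,v);A+=M;b+=M@o
    return np.linalg.solve(A,b)
def yaw():
    M=R.from_quat(sensors.sense()['tcp_rot']).as_matrix(); return M
# surfaces of revolution: (radius,z) rel to centre
PROF={'cup_center':[(27,-48),(32,0),(33,48)],'bottle_center':[(23,-56),(23,10),(16.5,24),(16.5,56)],'pot_center':[(27.5,-50),(27.5,28),(30,28),(30,50)]}
def sil(m,name,c,shape=(384,512)):
    a=np.linspace(0,2*np.pi,40); img=np.zeros(shape,np.uint8); pr=PROF[name]
    for (r1,z1),(r2,z2) in zip(pr[:-1],pr[1:]):
        pts=np.vstack([np.c_[r*np.cos(a),r*np.sin(a),0*a+z]+c for r,z in((r1,z1),(r2,z2))])
        h=cv2.convexHull((proj(m,pts)).astype(np.float32)); cv2.fillConvexPoly(img,np.round(h*16).astype(np.int32),255,cv2.LINE_AA,4)
    return img/255.
E
python3 - <<'E'
from h import *
S=cam('scene');T=cam('top')
pp={'cup_center':([209.2,154.7],[316.7,176]),'bottle_center':([159.1,125.1],[405.3,165.7]),'pot_center':([181.3,137.4],[358.6,173.8]),'stick_center':([165.2,163.3],[348.4,151.2])}
zz={'cup_center':110,'bottle_center':118,'pot_center':112,'stick_center':68}
for k,(a,b) in pp.items():
    print(k,tri([(S,a),(T,b)]).round(1),onz(S,a,zz[k]).round(1),onz(T,b,zz[k]).round(1))
print('rest',onz(S,[270.1,176.6],0),onz(T,[287.2,252.7],0))
imgs={n:imaging.snapshot(n) for n in('scene','top')}
from scipy.optimize import minimize
for n,m in (('scene',S),('top',T)):
    for k in list(zz)[:3]:
        r=finder.outline_of(k,n)
        if not r: print(n,k,'none'); continue
        M=r[0]['mask'].astype(float); c0=onz(T,pp[k][1],zz[k])
        f=lambda p:1-(np.minimum(sil(m,k,[p[0],p[1],zz[k]]),M)).sum()/np.maximum(sil(m,k,[p[0],p[1],zz[k]]),M).sum()
        o=minimize(f,c0[:2],method='Nelder-Mead',options=dict(initial_simplex=c0[:2]+np.array([[0,0],[8,0],[0,8]])))
        print(n,k,r[0]['p'],o.x.round(1),o.fun)
for l in ('shelf','mat','rest','stick_center','gold1'):
    for n,m in (('top',T),):
        r=finder.outline_of(l,n)
        for a in r[:3]:
            M=a['mask'].astype(np.uint8); c=max(cv2.findContours(M,0,2)[0],key=cv2.contourArea); b=cv2.boxPoints(cv2.minAreaRect(c))
            z={'shelf':62,'mat':4,'rest':30,'stick_center':68,'gold1':67}[l]
            P=np.array([onz(m,q,z)[:2] for q in b]); print(l,n,a['p'],P.mean(0).round(1),P.round(0).tolist())
E
```

```text
cup_center [ 585.8 -117.5  101. ] [ 595.1 -103.7  110. ] [ 585.4 -117.2  110. ]
bottle_center [ 600.9 -303.7  120.7] [ 597.2 -303.2  118. ] [ 604.1 -307.7  118. ]
pot_center [ 591.3 -210.6  113.4] [ 590.9 -217.5  112. ] [ 588.8 -207.9  112. ]
stick_center [ 653.2 -203.4   64.9] [ 657.2 -203.    68. ] [ 650. -200.   68.]
rest [431.90034089 -47.00205711   0.        ] [421.811452   -59.49471721   0.        ]
scene cup_center 0.81 [ 590.6 -117.8] 0.05815181866800467
scene bottle_center 0.67 [ 599.8 -301.2] 0.16879414474357668
scene pot_center 0.9 [ 594.5 -216.2] 0.15627645742622154
top cup_center 0.64 [ 585.4 -117.2] 1.0
top bottle_center 0.58 [ 597.4 -302. ] 0.12634669453360203
top pot_center 0.71 [ 598.  -208.3] 0.11551029543419866
shelf top 0.77 [ 623.8 -212.4] [[717.0, -20.0], [731.0, -406.0], [530.0, -399.0], [517.0, -25.0]]
mat top 0.77 [630.7 198.1] [[558.0, 347.0], [710.0, 351.0], [704.0, 45.0], [551.0, 49.0]]
mat top 0.65 [ 613.6 -144.8] [[658.0, -105.0], [657.0, -188.0], [570.0, -184.0], [571.0, -102.0]]
mat top 0.61 [593.5 -53.9] [[601.0, -47.0], [601.0, -61.0], [586.0, -61.0], [586.0, -46.0]]
stick_center top 0.78 [ 645.9 -195.6] [[647.0, -106.0], [662.0, -285.0], [645.0, -285.0], [630.0, -107.0]]
gold1 top 0.56 [625.5 -53.6] [[636.0, -45.0], [636.0, -63.0], [615.0, -62.0], [615.0, -44.0]]
gold1 top 0.47 [ 622.6 -210.7] [[715.0, -19.0], [730.0, -404.0], [529.0, -396.0], [516.0, -24.0]]
gold1 top 0.4 [581.6 -47.9] [[592.0, -39.0], [592.0, -57.0], [571.0, -57.0], [571.0, -39.0]]
```

```bash
cat > plan.py <<'E'
from h import *
import sys
def plan(target,yaw=None,n=12,dec=3):
    s=sensors.sense(); M=R.from_quat(s['tcp_rot']).as_matrix(); p=s['position']
    cy=np.arctan2(M[1,0],M[0,0]); yaw=cy if yaw is None else yaw
    # target orientation: straight down with yaw
    Rt=np.array([[np.cos(yaw),np.sin(yaw),0],[np.sin(yaw),-np.cos(yaw),0],[0,0,-1]])
    rv=(R.from_matrix(M.T@Rt)).as_rotvec()
    d=(np.array(target)-p)/n; rows=[]
    for i in range(n):
        Mi=M@R.from_rotvec(rv*i/n).as_matrix()
        rows.append([round(float(x)/1000,dec+1) for x in Mi.T@d]+[round(float(x)/n,3) for x in rv])
    print('at',p.round(1),'yaw',cy.round(3),'t',round(s['t'],2),'grip',round(s['gripper_width']*93,1)); print('total tool',(M.T@(np.array(target)-p)).round(1),'rot',rv.round(3))
    print(rows)
if __name__=='__main__':
    a=[float(x) for x in sys.argv[1:]]
    plan(a[:3],a[3] if len(a)>3 else None,int(a[4]) if len(a)>4 else 12)
E
python3 plan.py 595 -190 280 1.607 12
```

```text
at [ 240.1 -494.8  218.6] yaw 0.452 t 1.6 grip 92.9
total tool [ 452.3 -119.3  -61.4] rot [-0.    -0.    -1.155]
[[0.0377, -0.0099, -0.0051, -0.0, -0.0, -0.096], [0.0385, -0.0063, -0.0051, -0.0, -0.0, -0.096], [0.0389, -0.0025, -0.0051, -0.0, -0.0, -0.096], [0.039, 0.0012, -0.0051, -0.0, -0.0, -0.096], [0.0387, 0.0049, -0.0051, -0.0, -0.0, -0.096], [0.038, 0.0086, -0.0051, -0.0, -0.0, -0.096], [0.037, 0.0123, -0.0051, -0.0, -0.0, -0.096], [0.0357, 0.0158, -0.0051, -0.0, -0.0, -0.096], [0.034, 0.0191, -0.0051, -0.0, -0.0, -0.096], [0.032, 0.0223, -0.0051, -0.0, -0.0, -0.096], [0.0297, 0.0253, -0.0051, -0.0, -0.0, -0.096], [0.0271, 0.028, -0.0051, -0.0, -0.0, -0.096]]
```

Request:
move_arm(
  series=[
    [0.038,-0.01,-0.005,0,0,-0.096],
    [0.038,-0.006,-0.005,0,0,-0.096],
    [0.039,-0.002,-0.005,0,0,-0.096],
    [0.039,0.001,-0.005,0,0,-0.096],
    [0.039,0.005,-0.005,0,0,-0.096],
    [0.038,0.009,-0.005,0,0,-0.096],
    [0.037,0.012,-0.005,0,0,-0.096],
    [0.036,0.016,-0.005,0,0,-0.096],
    [0.034,0.019,-0.005,0,0,-0.096],
    [0.032,0.022,-0.005,0,0,-0.096],
    [0.03,0.025,-0.005,0,0,-0.096],
    [0.027,0.028,-0.005,0,0,-0.096],
  ],
  hand=0.093,
  squeeze=15,
)

```text
t: 2.6
position: [600.6, -173.7, 280.9]
tcp_rot: [0.68, 0.733, -0.0, 0.0]
contact_force: [0.7, -0.6, -0.5]
gripper_width: 1.0
```

```bash
python3 plan.py 595 -190 280 1.607 4
```

```text
at [ 600.6 -173.7  280.9] yaw 1.645 t 2.6 grip 93.0
total tool [-15.8  -6.8   0.9] rot [0.    0.001 0.038]
[[-0.004, -0.0017, 0.0002, 0.0, 0.0, 0.01], [-0.004, -0.0017, 0.0002, 0.0, 0.0, 0.01], [-0.004, -0.0016, 0.0002, 0.0, 0.0, 0.01], [-0.004, -0.0016, 0.0002, 0.0, 0.0, 0.01]]
```

Request:
move_arm(
  series=[
    [-0.008,-0.003,0,0,0,0.019],
    [-0.006,-0.003,0,0,0,0.019],
    [0,0,0,0,0,0],
  ],
)

```text
t: 2.85
position: [600.4, -181.9, 280.9]
tcp_rot: [0.69, 0.724, 0.001, 0.001]
contact_force: [0.1, -0.2, 0.2]
gripper_width: 0.998
```

```bash
cat > look.py <<'E'
from h import *
import sys
s=sensors.sense(); m=cam('wrist',s); im=imaging.snapshot('wrist'); tag=sys.argv[1]
cv2.imwrite(f'pics/{tag}.png',im[:,:,::-1]); print(s['position'].round(1),s['t'])
np.savez(f'{tag}.npz',T=m['T'],im=im)
from scipy.optimize import minimize
zz={'cup_center':110,'bottle_center':118,'pot_center':112}
G={'cup_center':(588,-117),'pot_center':(594,-211),'bottle_center':(598,-302)}
dz=float(sys.argv[2]) if len(sys.argv)>2 else 0
for k in zz:
    q=finder.pinpoint(k,'wrist'); print(k,[(round(a['p'],2),onz(m,a['xy'],zz[k]+dz).round(1).tolist()) for a in q[:3]])
    r=finder.outline_of(k,'wrist')
    for a in r[:2]:
        M=a['mask'].astype(float)
        c0=np.array(G[k]) if dz==0 else onz(m,q[0]['xy'],zz[k]+dz)[:2]
        def f(p):
            A=sil(m,k,[p[0],p[1],zz[k]+dz]); return 1-np.minimum(A,M).sum()/np.maximum(A,M).sum()
        o=minimize(f,c0,method='Nelder-Mead',options=dict(initial_simplex=c0+np.array([[0,0],[8,0],[0,8]])))
        print('  fit',round(a['p'],2),o.x.round(1),round(o.fun,3))
for l,z in (('stick_center',68),('rest',0),('mat',0),('gold1',62),('shelf',0)):
    q=finder.pinpoint(l,'wrist'); print(l,[(round(a['p'],2),np.round(a['xy']).tolist(),onz(m,a['xy'],z).round(1).tolist()) for a in q[:3]])
E
python3 look.py w1
```

```text
[ 600.4 -181.9  280.9] 2.85
cup_center [(0.82, [588.6, -119.0, 110.0])]
  fit 0.86 [ 587.2 -119.6] 0.051
bottle_center [(0.57, [594.7, -304.6, 118.0])]
  fit 0.85 [ 597.7 -302.5] 0.384
pot_center []
  fit 0.85 [ 597.5 -207.6] 0.075
stick_center [(0.85, [295.0, 183.0], [646.2, -200.8, 68.0])]
rest [(0.93, [132.0, 56.0], [417.3, -49.3, 0.0])]
mat []
gold1 [(0.7, [249.0, 55.0], [581.6, -49.9, 62.0]), (0.51, [285.0, 58.0], [623.5, -51.8, 62.0]), (0.51, [316.0, 60.0], [659.6, -51.3, 62.0])]
shelf [(0.93, [276.0, 177.0], [626.3, -210.8, 0.0])]
```

View pics/w1.png

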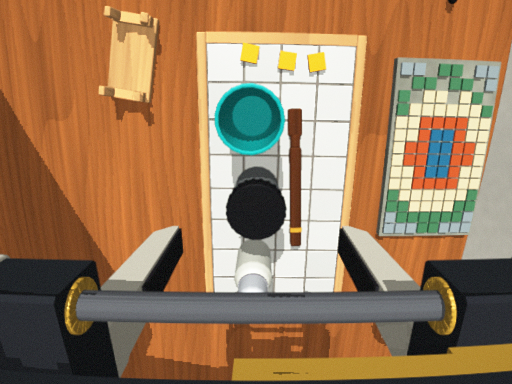

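The wrist picture shows the cup at (250,120), the pot lid at (256,210), the bottle at (254,280), the stick from (295,110) to (296,245), the gold tiles along row 60 and the rest at (131,55). I'll overlay the fitted outlines to check them.

```bash
python3 - <<'E'
from h import *
d=np.load('w1.npz'); m=imaging.camera_model('wrist'); m['T']=d['T']; im=d['im'][:,:,::-1].copy()
def box(m,c,yaw,lx,ly,z,col):
    cs,sn=np.cos(yaw),np.sin(yaw); P=[[c[0]+cs*x-sn*y,c[1]+sn*x+cs*y,z] for x,y in((lx[0],ly[0]),(lx[1],ly[0]),(lx[1],ly[1]),(lx[0],ly[1]))]
    cv2.polylines(im,[np.round(proj(m,P)*16).astype(np.int32)],True,col,1,cv2.LINE_AA,4)
for k,c in {'cup_center':(587.5,-119,110),'pot_center':(597.5,-208,112),'bottle_center':(598,-302.5,118)}.items():
    A=(sil(m,k,c)>.5).astype(np.uint8); cv2.drawContours(im,cv2.findContours(A,0,1)[0],-1,(255,0,255),1)
r=finder.outline_of('stick_center','wrist')[0]['mask'].astype(np.uint8)
c=max(cv2.findContours(r,0,2)[0],key=cv2.contourArea); b=cv2.boxPoints(cv2.minAreaRect(c)); P=np.array([onz(m,q,72)[:2] for q in b]); print('stick',P.round(1).tolist(),P.mean(0))
r=finder.outline_of('rest','wrist')[0]['mask'].astype(np.uint8)
c=max(cv2.findContours(r,0,2)[0],key=cv2.contourArea); b=cv2.boxPoints(cv2.minAreaRect(c)); P=np.array([onz(m,q,20)[:2] for q in b]); print('rest',P.round(1).tolist(),P.mean(0))
r=finder.outline_of('shelf','wrist')[0]['mask'].astype(np.uint8)
c=max(cv2.findContours(r,0,2)[0],key=cv2.contourArea); b=cv2.boxPoints(cv2.minAreaRect(c)); P=np.array([onz(m,q,62)[:2] for q in b]); print('shelf',P.round(1).tolist(),P.mean(0))
box(m,(645,-201),.0,(-7.5,7.5),(-85,95),74,(0,255,0))
cv2.imwrite('pics/w1o.png',cv2.resize(im[20:310,90:390],None,fx=2,fy=2))
E
```

```text
stick [[628.9, -108.4], [645.5, -107.6], [660.8, -285.5], [642.0, -286.4]] [ 644.30413202 -196.95976979]
rest [[374.0, -105.6], [393.0, 8.4], [463.1, 3.3], [448.6, -110.1]] [419.65767838 -50.97129788]
shelf [[509.9, -372.1], [517.7, -25.9], [716.0, -17.5], [761.5, -364.4]] [ 626.28789414 -194.97037495]
```

View pics/w1o.png

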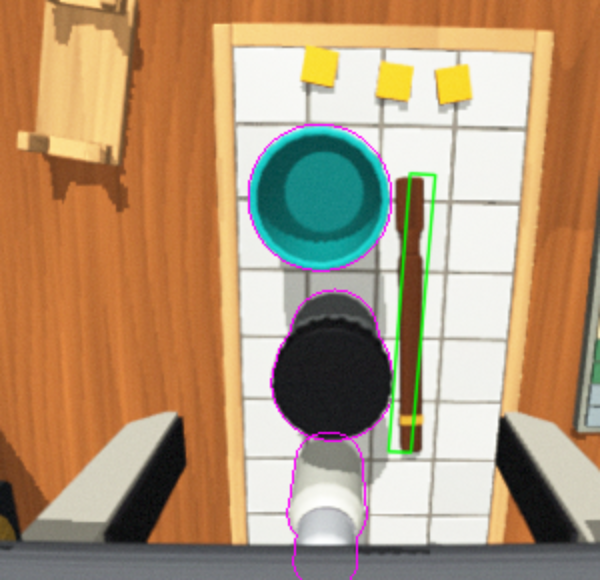

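The cup and pot outlines match the picture. The bottle is within about 2 mm. The stick lies about 50 mm behind, yawed +0.085. I'll start with the cup.

```bash
python3 plan.py 587.5 -119 230 1.607 3
```

```text
at [ 600.5 -181.5  281.2] yaw 1.621 t 3.6 grip 92.5
total tool [ 63.1 -10.   51.1] rot [0.002 0.    0.014]
[[0.021, -0.0033, 0.017, 0.001, 0.0, 0.005], [0.021, -0.0034, 0.017, 0.001, 0.0, 0.005], [0.021, -0.0035, 0.017, 0.001, 0.0, 0.005]]
```

Request:
move_arm(
  series=[
    [0.021,-0.004,0.017,0,0,0.005],
    [0.021,-0.003,0.017,0,0,0.005],
    [0.018,-0.003,0.012,0,0,0.004],
    [0,0,0,0,0,0],
  ],
  squeeze=20,
)

```text
t: 3.93
position: [587.8, -121.2, 234.0]
tcp_rot: [0.695, 0.719, 0.001, 0.002]
contact_force: [-0.5, 1.0, 0.1]
gripper_width: 0.998
```

```bash
python3 plan.py 587.5 -119 108 1.607 4
```

```text
at [ 587.8 -121.2  234. ] yaw 1.604 t 3.93 grip 92.8
total tool [  2.4  -0.8 126. ] rot [ 0.004  0.002 -0.003]
[[0.0006, -0.0002, 0.0315, 0.001, 0.0, -0.001], [0.0006, -0.0002, 0.0315, 0.001, 0.0, -0.001], [0.0006, -0.0001, 0.0315, 0.001, 0.0, -0.001], [0.0006, -0.0001, 0.0315, 0.001, 0.0, -0.001]]
```

Request:
move_arm(
  series=[
    [0.001,0,0.034,0.001,0,0],
    [0.001,0,0.034,0.001,0,0],
    [0,0,0.032,0.001,0.001,0],
    [0,0,0.02,0,0,0],
    [0,0,0.006,0,0,0],
    [0,0,0,0,0,0],
  ],
)

```text
t: 4.43
position: [591.8, -121.7, 107.7]
tcp_rot: [0.694, 0.72, 0.002, 0.004]
contact_force: [0.9, -0.5, -0.4]
gripper_width: 1.002
```

Request:
move_arm(
  series=[
    [0,0,0,0,0,0],
    [0,0,0,0,0,0],
    [0,0,0,0,0,0],
    [0,0,0,0,0,0],
    [0,0,0,0,0,0],
    [0,0,0,0,0,0],
  ],
  hand=0.04,
)

```text
t: 4.93
position: [594.8, -123.6, 114.2]
tcp_rot: [0.694, 0.72, 0.004, 0.008]
contact_force: [0.3, 0.4, -1.9]
gripper_width: 0.709
```

```bash
python3 plan.py 587.5 -119 178 1.607 2
```

```text
at [ 594.8 -123.6  114.2] yaw 1.606 t 4.93 grip 65.9
total tool [  4.5  -6.1 -63.9] rot [ 0.016  0.007 -0.001]
[[0.0022, -0.003, -0.0319, 0.008, 0.003, -0.0], [0.0023, -0.0033, -0.0319, 0.008, 0.003, -0.0]]
```

Request:
move_arm(
  series=[
    [0,0,-0.03,0.007,0.003,0],
    [0,0,-0.035,0.006,0.003,0],
    [0.02,0,-0.015,0.005,0.002,0],
    [0.036,0.002,0,0.003,0.001,0],
    [0.036,0.002,0,0.002,0.001,0],
    [0.036,0.002,0,0.002,0.001,0],
    [0.036,0.002,0,0.002,0.001,0],
    [0.036,0.002,0,0.002,0.001,0],
  ],
)

```text
t: 5.6
position: [597.2, 78.3, 200.9]
tcp_rot: [0.698, 0.716, -0.002, -0.006]
contact_force: [0.5, -0.9, -1.5]
gripper_width: 0.711
```

```bash
python3 plan.py 632 290 190 1.607 6
```

```text
at [597.2  78.3 200.9] yaw 1.597 t 5.6 grip 66.1
total tool [210.7  40.5  11.8] rot [-0.01  -0.006 -0.01 ]
[[0.0351, 0.0067, 0.002, -0.002, -0.001, -0.002], [0.0351, 0.0068, 0.0019, -0.002, -0.001, -0.002], [0.0351, 0.0069, 0.0019, -0.002, -0.001, -0.002], [0.0351, 0.0069, 0.0019, -0.002, -0.001, -0.002], [0.0351, 0.007, 0.0019, -0.002, -0.001, -0.002], [0.0351, 0.007, 0.0018, -0.002, -0.001, -0.002]]
```

Request:
move_arm(
  series=[
    [0.036,0.007,0.002,-0.002,-0.001,-0.002],
    [0.036,0.007,0.002,-0.002,-0.001,-0.002],
    [0.036,0.007,0.005,-0.002,-0.001,-0.002],
    [0.036,0.007,0.01,-0.002,-0.001,-0.002],
    [0.034,0.006,0.015,-0.002,-0.001,-0.002],
    [0.024,0.005,0.02,0,0,0],
    [0.005,0.001,0.03,0,0,0],
  ],
)

```text
t: 6.18
position: [632.9, 305.2, 123.6]
tcp_rot: [0.692, 0.722, 0.008, 0.002]
contact_force: [1.6, -0.0, -1.4]
gripper_width: 0.707
```

```bash
python3 plan.py 632 290 62 1.607 3
```

```text
at [632.9 305.2 123.6] yaw 1.612 t 6.18 grip 65.8
total tool [-15.5  -2.4  61.5] rot [ 0.014 -0.007  0.005]
[[-0.0052, -0.0008, 0.0205, 0.005, -0.002, 0.002], [-0.0051, -0.0007, 0.0205, 0.005, -0.002, 0.002], [-0.0051, -0.0006, 0.0205, 0.005, -0.002, 0.002]]
```

Request:
move_arm(
  series=[
    [-0.006,-0.001,0.021,0.005,-0.002,0.002],
    [-0.004,0,0.021,0.004,-0.002,0.001],
    [-0.001,0,0.014,0.003,-0.002,0.001],
    [0,0,0.003,0.001,0,0],
  ],
)

```text
t: 6.52
position: [629.4, 297.5, 56.0]
tcp_rot: [0.692, 0.722, -0.002, -0.002]
contact_force: [-0.6, -0.4, -1.8]
gripper_width: 0.713
```

```bash
python3 plan.py 632 293 52 1.607 3; python3 -c "
from h import *
print(sensors.sense()['contact_force'])"
```

```text
at [629.4 297.5  56. ] yaw 1.613 t 6.52 grip 66.3
total tool [-4.6  2.4  4. ] rot [-0.006  0.001  0.006]
[[-0.0015, 0.0008, 0.0013, -0.002, 0.0, 0.002], [-0.0015, 0.0008, 0.0013, -0.002, 0.0, 0.002], [-0.0015, 0.0008, 0.0013, -0.002, 0.0, 0.002]]
[-0.62676379 -0.35200321 -1.82791658]
```

Not in contact yet (Fz is about −1.8 N, the cup's weight). I'll lower in small steps.

Request:
move_arm(
  series=[
    [0,0,0.002,-0.002,0,0],
    [0,0,0.002,0,0,0],
  ],
)

```text
t: 6.68
position: [628.8, 297.5, 54.4]
tcp_rot: [0.692, 0.722, -0.003, -0.002]
contact_force: [-9.6, -3.5, 15.9]
gripper_width: 0.703
```

Request:
move_arm(
  series=[
    [0,0,-0.001,0,0,0],
    [0,0,0,0,0,0],
    [0,0,0,0,0,0],
    [0,0,0,0,0,0],
  ],
  hand=0.093,
)

```text
t: 7.02
position: [631.4, 298.2, 61.1]
tcp_rot: [0.692, 0.722, 0.001, -0.0]
contact_force: [0.6, -0.5, -0.6]
gripper_width: 0.94
```

```bash
python3 plan.py 632 293 160 1.607 3
```

```text
at [631.4 298.2  61.1] yaw 1.612 t 7.02 grip 87.4
total tool [ -5.1   0.5 -98.9] rot [ 0.001 -0.001  0.005]
[[-0.0017, 0.0002, -0.033, 0.0, -0.0, 0.002], [-0.0017, 0.0002, -0.033, 0.0, -0.0, 0.002], [-0.0017, 0.0002, -0.033, 0.0, -0.0, 0.002]]
```

Request:
move_arm(
  series=[
    [0,0,-0.03,0,0,0],
    [0,0,-0.04,0,0,0],
    [0,0,-0.04,0,0,0],
    [-0.01,0,-0.04,0,0,0],
    [-0.04,-0.002,-0.02,0,0,0],
    [-0.04,-0.002,0,0,0,0],
    [-0.04,-0.002,0,0,0,0],
    [-0.04,-0.002,0,0,0,0],
    [-0.04,-0.002,0,0,0,0],
    [-0.04,-0.003,0,0,0,0],
    [-0.04,-0.003,0,0,0,0],
    [-0.04,-0.003,0,0,0,0],
  ],
)

```text
t: 8.02
position: [627.7, -35.0, 243.4]
tcp_rot: [0.689, 0.725, 0.006, 0.005]
contact_force: [0.7, 0.4, 0.5]
gripper_width: 0.998
```

```bash
python3 plan.py 597 -208 220 1.607 5;python3 look.py w2
```

```text
at [627.7 -35.  243.4] yaw 1.622 t 8.02 grip 92.9
total tool [-171.2  -39.9   22.5] rot [ 0.015 -0.002  0.015]
[[-0.0342, -0.008, 0.0045, 0.003, -0.0, 0.003], [-0.0343, -0.0079, 0.0045, 0.003, -0.0, 0.003], [-0.0343, -0.0077, 0.0046, 0.003, -0.0, 0.003], [-0.0343, -0.0076, 0.0046, 0.003, -0.0, 0.003], [-0.0343, -0.0075, 0.0046, 0.003, -0.0, 0.003]]
[627.7 -35.  243.4] 8.0167
cup_center []
bottle_center []
pot_center []
  fit 0.89 [ 597.5 -208.2] 0.4
stick_center [(0.74, [265.0, 301.0], [645.0, -204.8, 68.0])]
rest [(0.92, [105.0, 168.0], [419.0, -52.7, 0.0])]
mat []
gold1 [(0.82, [286.0, 190.0], [661.8, -54.7, 62.0]), (0.69, [222.0, 183.0], [587.0, -49.2, 62.0]), (0.65, [254.0, 188.0], [624.7, -53.6, 62.0])]
shelf [(0.86, [250.0, 276.0], [624.7, -210.0, 0.0])]
```

View pics/w2.png

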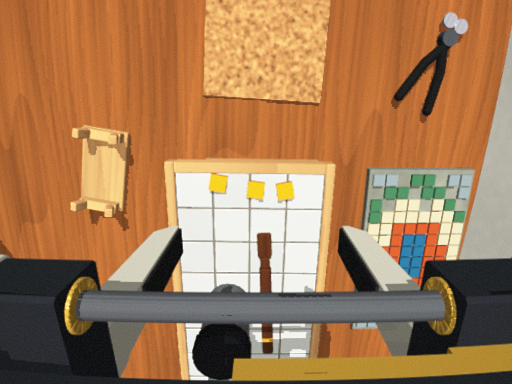

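The cup's spot is empty, the gold tiles are untouched and the rest is at (104,170). The pot is next.

Request:
move_arm(
  series=[
    [-0.034,-0.008,0.004,0.003,0,0.003],
    [-0.034,-0.008,0.004,0.003,0,0.003],
    [-0.034,-0.008,0.004,0.003,0,0.003],
    [-0.034,-0.008,0.004,0.003,0,0.003],
    [-0.022,-0.006,0.002,0.002,0,0.002],
    [-0.005,-0.001,0,0.001,0,0.001],
  ],
)

```text
t: 9.12
position: [597.0, -198.4, 223.5]
tcp_rot: [0.691, 0.723, 0.001, -0.001]
contact_force: [-0.3, -0.2, -0.1]
gripper_width: 0.999
```

```bash
python3 plan.py 597 -208 88 1.607 4;python3 look.py w3
```

```text
at [ 597.  -198.4  223.5] yaw 1.616 t 9.12 grip 92.9
total tool [ -9.9  -0.5 135.4] rot [-0.    -0.002  0.009]
[[-0.0025, -0.0001, 0.0339, -0.0, -0.001, 0.002], [-0.0024, -0.0001, 0.0339, -0.0, -0.001, 0.002], [-0.0024, -0.0001, 0.0339, -0.0, -0.001, 0.002], [-0.0024, -0.0001, 0.0339, -0.0, -0.001, 0.002]]
[ 597.  -198.4  223.5] 9.1167
cup_center []
  fit 0.2 [ 588. -117.] 1.0
bottle_center [(0.98, [596.2, -305.9, 118.0])]
  fit 0.85 [ 597.1 -299.8] 0.484
pot_center []
  fit 0.73 [ 596.7 -207.5] 0.073
stick_center [(0.59, [306.0, 183.0], [647.0, -201.6, 68.0])]
rest [(0.97, [118.0, 38.0], [420.3, -51.0, 0.0])]
mat []
gold1 [(0.94, [250.0, 28.0], [580.5, -48.7, 62.0]), (0.84, [296.0, 34.0], [625.2, -52.2, 62.0]), (0.67, [331.0, 38.0], [660.3, -53.5, 62.0])]
shelf [(0.87, [281.0, 174.0], [624.1, -208.8, 0.0])]
```

View pics/w3.png

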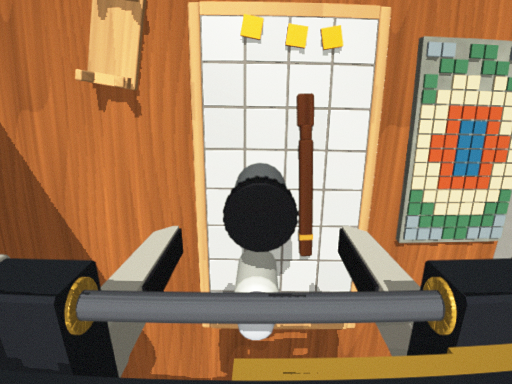

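The pot lid is at (260,215) and fits at (597,-208). The stick lies from (305,95) to (305,255). Descending.

Request:
move_arm(
  series=[
    [-0.007,0,0.015,0,0,0.004],
    [-0.003,0,0.034,0,0,0.003],
    [0,0,0.035,0,0,0],
    [0,0,0.033,0,0,0],
    [0,0,0.012,0,0,0],
    [0,0,0.003,0,0,0],
  ],
)

```text
t: 10.22
position: [601.2, -205.2, 90.3]
tcp_rot: [0.692, 0.722, 0.003, 0.003]
contact_force: [-0.2, 0.4, -0.4]
gripper_width: 0.997
```

Request:
move_arm(
  series=[
    [0,0,0.001,0.001,0,0],
    [0,0,0.001,0.001,0,0],
    [0,0,0.001,0.001,0,0],
    [0,0,0.001,0.001,0,0],
    [0,0,0.001,0.001,0,0],
  ],
  hand=0.035,
)

```text
t: 10.63
position: [602.6, -205.5, 88.0]
tcp_rot: [0.692, 0.722, 0.001, 0.003]
contact_force: [-0.7, -0.1, 1.1]
gripper_width: 0.694
```

```bash
python3 plan.py 597 -208 178 1.607 4
```

```text
at [ 602.6 -205.5   88. ] yaw 1.613 t 10.63 grip 64.5
total tool [ -2.4  -5.2 -90.1] rot [0.006 0.002 0.006]
[[-0.0006, -0.0013, -0.0225, 0.001, 0.001, 0.002], [-0.0006, -0.0013, -0.0225, 0.001, 0.001, 0.002], [-0.0006, -0.0014, -0.0225, 0.001, 0.001, 0.002], [-0.0006, -0.0014, -0.0225, 0.001, 0.001, 0.002]]
```

Request:
move_arm(
  series=[
    [0,-0.003,0.001,0.001,0,0],
    [0,-0.002,0.001,0.001,0,0],
    [0,0,0.001,0.001,0,0],
    [0,0,0.001,0.001,0,0],
  ],
)

```text
t: 10.97
position: [599.2, -206.3, 87.7]
tcp_rot: [0.692, 0.722, 0.001, 0.004]
contact_force: [-4.2, 1.9, 10.1]
gripper_width: 0.638
```

Request:
move_arm(
  series=[
    [0,0,0,0,0,0],
    [0,0,0,0,0,0],
  ],
)

```text
t: 11.13
position: [598.7, -206.2, 88.0]
tcp_rot: [0.692, 0.722, 0.001, 0.004]
contact_force: [-0.0, 0.2, -1.9]
gripper_width: 0.639
```

```bash
python3 plan.py 597 -208 178 1.607 4
```

```text
at [ 598.7 -206.2   88. ] yaw 1.613 t 11.13 grip 59.4
total tool [ -2.1  -1.1 -90. ] rot [0.007 0.004 0.006]
[[-0.0005, -0.0003, -0.0225, 0.002, 0.001, 0.002], [-0.0005, -0.0003, -0.0225, 0.002, 0.001, 0.002], [-0.0005, -0.0004, -0.0225, 0.002, 0.001, 0.002], [-0.0005, -0.0004, -0.0225, 0.002, 0.001, 0.002]]
```

Request:
move_arm(
  series=[
    [0,0,-0.025,0.002,0.001,0.001],
    [0,0,-0.03,0.002,0.001,0.001],
    [0.01,0,-0.03,0.002,0.001,0.001],
    [0.036,0.003,-0.01,0.001,0.001,0.001],
    [0.036,0.003,0,0,0,0],
    [0.036,0.003,0,0,0,0],
  ],
)

```text
t: 11.63
position: [600.1, -90.0, 184.0]
tcp_rot: [0.697, 0.718, -0.002, -0.003]
contact_force: [1.0, 0.7, -2.4]
gripper_width: 0.639
```

```bash
python3 plan.py 631 197 180 1.607 8;  python3 - <<'E'
from h import *
im=imaging.snapshot('wrist'); cv2.imwrite('pics/p1.png',im[:,:,::-1])
E
```

```text
at [600.1 -90.  184. ] yaw 1.601 t 11.63 grip 59.4
total tool [285.9  39.4   4.2] rot [-0.007 -0.002 -0.006]
[[0.0357, 0.0049, 0.0005, -0.001, -0.0, -0.001], [0.0357, 0.005, 0.0005, -0.001, -0.0, -0.001], [0.0357, 0.005, 0.0005, -0.001, -0.0, -0.001], [0.0357, 0.005, 0.0005, -0.001, -0.0, -0.001], [0.0357, 0.005, 0.0005, -0.001, -0.0, -0.001], [0.0357, 0.0051, 0.0005, -0.001, -0.0, -0.001], [0.0357, 0.0051, 0.0005, -0.001, -0.0, -0.001], [0.0357, 0.0051, 0.0005, -0.001, -0.0, -0.001]]
```

View pics/p1.png

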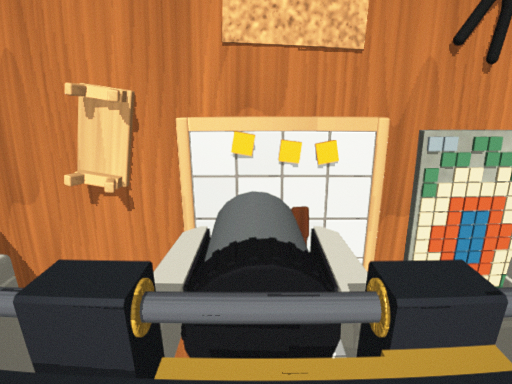

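The pot is held between the fingers at (257,290) and looks upright. Now to the mat.

Request:
move_arm(
  series=[
    [0.036,0.005,0,-0.001,0,-0.001],
    [0.036,0.005,0,-0.001,0,-0.001],
    [0.036,0.005,0,-0.001,0,-0.001],
    [0.036,0.005,0.01,-0.001,0,-0.001],
    [0.036,0.005,0.015,-0.001,0,-0.001],
    [0.036,0.005,0.02,-0.001,0,-0.001],
    [0.034,0.005,0.02,0,0,0],
    [0.018,0.003,0.02,0,0,0],
    [0,0,0.02,0,0,0],
  ],
)

```text
t: 12.43
position: [628.0, 198.2, 78.3]
tcp_rot: [0.693, 0.721, 0.002, -0.0]
contact_force: [0.6, -0.8, -2.8]
gripper_width: 0.64
```

```bash
python3 plan.py 631 197 36 1.607 3
```

```text
at [628.  198.2  78.3] yaw 1.612 t 12.43 grip 59.5
total tool [-1.5  2.8 42.3] rot [ 0.004 -0.004  0.005]
[[-0.0005, 0.0009, 0.0141, 0.001, -0.001, 0.002], [-0.0005, 0.0009, 0.0141, 0.001, -0.001, 0.002], [-0.0005, 0.001, 0.0141, 0.001, -0.001, 0.002]]
```

Request:
move_arm(
  series=[
    [0,0.001,0.018,0.001,-0.001,0.001],
    [0,0.001,0.016,0.001,-0.001,0.001],
    [0,0.001,0.006,0.001,0,0.001],
    [0,0,0.003,0.001,0,0],
  ],
)

```text
t: 12.77
position: [627.3, 200.4, 28.5]
tcp_rot: [0.692, 0.722, -0.004, -0.003]
contact_force: [-9.5, -0.1, 31.1]
gripper_width: 0.635
```

Request:
move_arm(
  series=[
    [0,0,-0.002,0,0,0],
    [0,0,0,0,0,0],
    [0,0,0,0,0,0],
    [0,0,0,0,0,0],
    [0,0,0,0,0,0],
  ],
  hand=0.093,
)

```text
t: 13.18
position: [628.5, 199.7, 32.8]
tcp_rot: [0.693, 0.721, -0.003, -0.003]
contact_force: [-0.1, 0.7, 0.0]
gripper_width: 0.949
```

Request:
move_arm(
  series=[
    [0,0,-0.035,0,0,0],
    [0,0,-0.04,0,0,0],
    [0,0,-0.04,0,0,0],
    [0,0,-0.04,0,0,0],
    [-0.03,-0.002,-0.03,0,0,0],
    [-0.04,-0.004,0,0,0,0],
    [-0.04,-0.004,0,0,0,0],
    [-0.04,-0.004,0,0,0,0],
    [-0.04,-0.004,0,0,0,0],
    [-0.04,-0.003,0,0,0,0],
    [-0.04,-0.003,0,0,0,0],
    [-0.04,-0.003,0,0,0,0],
  ],
)

```text
t: 14.18
position: [615.8, -115.2, 230.4]
tcp_rot: [0.689, 0.725, -0.0, 0.001]
contact_force: [1.0, -0.1, -0.8]
gripper_width: 1.0
```

```bash
python3 plan.py 597.5 -302 225 1.607 6;  python3 - <<'E'
from h import *
im=imaging.snapshot('scene'); cv2.imwrite('pics/s1.png',im[:,:,::-1])
E
```

```text
at [ 615.8 -115.2  230.4] yaw 1.621 t 14.18 grip 93.0
total tool [-185.7  -27.7    5.7] rot [0.001 0.001 0.014]
[[-0.0309, -0.0046, 0.0009, 0.0, 0.0, 0.002], [-0.031, -0.0045, 0.0009, 0.0, 0.0, 0.002], [-0.031, -0.0045, 0.0009, 0.0, 0.0, 0.002], [-0.031, -0.0044, 0.0009, 0.0, 0.0, 0.002], [-0.031, -0.0043, 0.0009, 0.0, 0.0, 0.002], [-0.031, -0.0043, 0.0009, 0.0, 0.0, 0.002]]
```

View pics/s1.png

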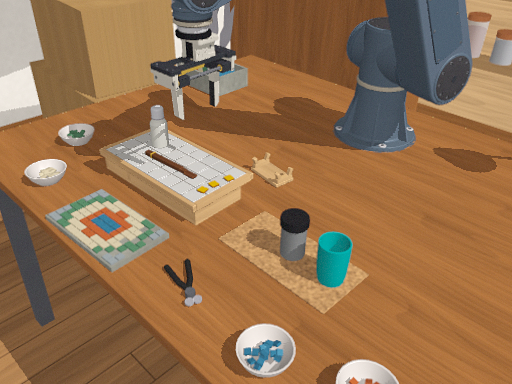

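The pot at (293,235) and the cup at (334,258) stand upright on the mat. The stick and the bottle (158,130) are undisturbed. Next is the bottle.

Request:
move_arm(
  series=[
    [-0.031,-0.004,0,0,0,0.003],
    [-0.036,-0.004,0,0,0,0.003],
    [-0.036,-0.004,0,0,0,0.003],
    [-0.03,-0.004,0,0,0,0.002],
    [-0.01,-0.002,0,0,0,0],
  ],
)

```text
t: 14.65
position: [601.6, -274.3, 232.5]
tcp_rot: [0.696, 0.718, -0.0, 0.003]
contact_force: [0.3, 0.0, 0.2]
gripper_width: 1.002
```

```bash
python3 plan.py 597.5 -302 97 1.607 6;  python3 look.py w4 2>&1 | grep -A2 bottle
```

```text
at [ 601.6 -274.3  232.5] yaw 1.603 t 14.65 grip 93.2
total tool [-26.9  -5.6 135.6] rot [ 0.004  0.005 -0.004]
[[-0.0045, -0.0009, 0.0226, 0.001, 0.001, -0.001], [-0.0045, -0.0009, 0.0226, 0.001, 0.001, -0.001], [-0.0045, -0.0009, 0.0226, 0.001, 0.001, -0.001], [-0.0045, -0.0009, 0.0226, 0.001, 0.001, -0.001], [-0.0046, -0.0009, 0.0226, 0.001, 0.001, -0.001], [-0.0046, -0.0009, 0.0226, 0.001, 0.001, -0.001]]
bottle_center [(0.72, [599.0, -304.0, 118.0])]
  fit 0.84 [ 597.4 -300.6] 0.123
pot_center []
```

View pics/w4.png

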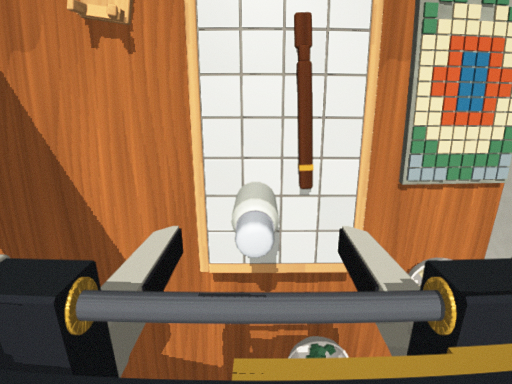

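The bottle cap is at (254,237) and its foot near (256,190). The fit gives (597.5,-301). The stick is clear on the right at column 305.

Request:
move_arm(
  series=[
    [-0.014,-0.003,0.005,0.001,0.001,-0.001],
    [-0.012,-0.003,0.02,0.001,0.001,-0.001],
    [-0.002,-0.001,0.034,0.001,0.001,0],
    [0,-0.001,0.034,0.001,0.001,0],
    [0,-0.001,0.025,0.001,0,0],
    [0,-0.001,0.01,0.001,0,0],
    [0,-0.001,0.003,0.001,0,0],
  ],
)

```text
t: 15.83
position: [592.8, -305.2, 97.6]
tcp_rot: [0.693, 0.721, -0.001, 0.002]
contact_force: [0.0, 0.7, -0.2]
gripper_width: 1.001
```

```bash
python3 plan.py 597.5 -301 97 1.607 2
```

```text
at [ 592.8 -305.2   97.6] yaw 1.61 t 15.83 grip 93.1
total tool [4.  4.8 0.5] rot [0.001 0.004 0.003]
[[0.002, 0.0024, 0.0003, 0.001, 0.002, 0.001], [0.002, 0.0024, 0.0003, 0.001, 0.002, 0.001]]
```

Request:
move_arm(
  series=[
    [0.002,0.002,0,0.001,0.002,0.001],
    [0.002,0.001,0.001,0.001,0.001,0],
    [0,0.0,0.001,0.001,0,0],
    [0,0,0.001,0.001,0,0],
    [0,0,0.001,0.001,0,0],
    [0,0,0.001,0.001,0,0],
  ],
  hand=0.025,
)

```text
t: 16.33
position: [598.1, -302.7, 97.5]
tcp_rot: [0.694, 0.72, -0.001, 0.002]
contact_force: [-0.4, -0.4, 0.1]
gripper_width: 0.618
```

```bash
python3 plan.py 597.5 -301 97 1.607 2
```

```text
at [ 598.1 -302.7   97.5] yaw 1.609 t 16.33 grip 57.5
total tool [ 1.7 -0.5  0.5] rot [0.    0.004 0.002]
[[0.0008, -0.0003, 0.0003, 0.0, 0.002, 0.001], [0.0008, -0.0003, 0.0003, 0.0, 0.002, 0.001]]
```

Request:
move_arm(
  series=[
    [0.001,0,0.001,0,0.002,0.001],
    [0,0,0.001,0,0.001,0],
    [0,0,0.001,0,0,0],
    [0,0,0.001,0,0,0],
    [0,0,0.0,0,0,0],
  ],
)

```text
t: 16.75
position: [598.4, -301.6, 96.8]
tcp_rot: [0.694, 0.72, -0.0, 0.001]
contact_force: [0.6, 0.2, -1.9]
gripper_width: 0.493
```

```bash
python3 plan.py 597.5 -301 178 1.607 3
```

```text
at [ 598.4 -301.6   96.8] yaw 1.608 t 16.75 grip 45.8
total tool [  0.5  -0.8 -81.2] rot [0.001 0.002 0.001]
[[0.0002, -0.0003, -0.0271, 0.0, 0.001, 0.0], [0.0002, -0.0003, -0.0271, 0.0, 0.001, 0.0], [0.0002, -0.0003, -0.0271, 0.0, 0.001, 0.0]]
```

Request:
move_arm(
  series=[
    [0,0,-0.027,0,0.001,0],
    [0,0,-0.033,0,0.001,0],
    [0.01,0,-0.025,0,0,0],
    [0.036,0.003,-0.01,0,0,0],
    [0.038,0.003,0,0,0,0],
    [0.038,0.003,0,0,0,0],
    [0.038,0.003,0,0,0,0],
    [0.038,0.003,0,0,0,0],
    [0.038,0.003,0,0,0,0],
    [0.038,0.003,0,0,0,0],
  ],
)

```text
t: 17.58
position: [607.8, -22.9, 194.3]
tcp_rot: [0.698, 0.717, 0.001, -0.001]
contact_force: [0.4, -0.2, -1.2]
gripper_width: 0.492
```

```bash
python3 plan.py 629 102 178 1.607 4
```

```text
at [607.8 -22.9 194.3] yaw 1.598 t 17.58 grip 45.7
total tool [124.3  24.5  16.5] rot [ 0.    -0.002 -0.009]
[[0.0311, 0.0061, 0.0041, 0.0, -0.0, -0.002], [0.0311, 0.0062, 0.0041, 0.0, -0.0, -0.002], [0.031, 0.0063, 0.0041, 0.0, -0.0, -0.002], [0.031, 0.0063, 0.0041, 0.0, -0.0, -0.002]]
```

Request:
move_arm(
  series=[
    [0.034,0.006,0.005,0,0,-0.002],
    [0.034,0.006,0.01,0,0,-0.002],
    [0.03,0.006,0.02,0,0,-0.002],
    [0.015,0.004,0.03,0,0,-0.002],
    [0,0.001,0.03,0,0,0],
    [0,0,0.02,0,0,0],
  ],
)

```text
t: 18.08
position: [629.9, 106.1, 80.4]
tcp_rot: [0.692, 0.722, 0.005, 0.002]
contact_force: [0.1, 0.1, -2.7]
gripper_width: 0.489
```

```bash
python3 plan.py 629 102 44 1.607 2
```

```text
at [629.9 106.1  80.4] yaw 1.614 t 18.08 grip 45.5
total tool [-4.2 -1.4 36.4] rot [ 0.011 -0.004  0.007]
[[-0.0021, -0.0007, 0.0182, 0.005, -0.002, 0.003], [-0.0021, -0.0006, 0.0182, 0.005, -0.002, 0.003]]
```

Request:
move_arm(
  series=[
    [-0.003,0,0.017,0.004,-0.002,0.003],
    [-0.002,0,0.01,0.003,-0.001,0.002],
    [0,0,0.003,0.002,0,0],
  ],
)

```text
t: 18.33
position: [627.4, 102.3, 44.0]
tcp_rot: [0.693, 0.721, -0.002, -0.002]
contact_force: [-0.1, 0.6, -0.7]
gripper_width: 0.49
```

```bash
python3 plan.py 629 102 39 1.607 2
```

```text
at [627.4 102.3  44. ] yaw 1.611 t 18.33 grip 45.6
total tool [-0.3  1.6  5. ] rot [-0.006 -0.     0.004]
[[-0.0002, 0.0008, 0.0025, -0.003, -0.0, 0.002], [-0.0002, 0.0008, 0.0025, -0.003, -0.0, 0.002]]
```

Request:
move_arm(
  series=[
    [0,0,0.003,-0.003,0,0.001],
    [0,0,0.002,-0.001,0,0],
  ],
)

```text
t: 18.5
position: [627.6, 102.0, 38.8]
tcp_rot: [0.693, 0.721, -0.0, -0.001]
contact_force: [0.4, -0.5, -0.6]
gripper_width: 0.494
```

Request:
move_arm(
  series=[
    [0,0,0.0015,0,0,0],
  ],
)

```text
t: 18.58
position: [627.8, 102.0, 38.5]
tcp_rot: [0.694, 0.72, -0.0, -0.001]
contact_force: [-8.5, 0.5, 16.9]
gripper_width: 0.49
```

Request:
move_arm(
  series=[
    [0,0,-0.001,0,0,0],
    [0,0,0,0,0,0],
    [0,0,0,0,0,0],
    [0,0,0,0,0,0],
    [0,0,0,0,0,0],
  ],
  hand=0.093,
)

```text
t: 19.0
position: [630.5, 101.9, 44.2]
tcp_rot: [0.694, 0.72, 0.003, 0.002]
contact_force: [-0.3, -0.0, -0.1]
gripper_width: 0.801
```

Request:
move_arm(
  series=[
    [0,0,-0.035,0,0,0],
    [0,0,-0.04,0,0,0],
    [0,0,-0.04,0,0,0],
    [0,0,-0.04,0,0,0],
    [-0.02,0,-0.03,0,0,0],
    [-0.04,0,-0.01,0,0,-0.004],
    [-0.04,0,0,0,0,-0.004],
    [-0.04,0,0,0,0,-0.004],
    [-0.04,0,0,0,0,-0.004],
    [-0.04,0,0,0,0,-0.004],
    [-0.02,0,0,0,0,-0.004],
    [0,0,0,0,0,0],
  ],
)

```text
t: 20.0
position: [640.7, -147.6, 251.9]
tcp_rot: [0.683, 0.731, 0.004, 0.005]
contact_force: [-0.4, 0.4, 0.4]
gripper_width: 1.001
```

```bash
cat > look2.py <<'E'
from h import *
import sys
tag=sys.argv[1]; s=sensors.sense(); m=cam('wrist',s); im=imaging.snapshot('wrist'); cv2.imwrite(f'pics/{tag}.png',im[:,:,::-1])
np.savez(f'{tag}.npz',T=m['T'],im=im); print(s['position'].round(1),round(s['t'],2))
for l,z in (('stick_center',72),('rest',0)):
    q=finder.pinpoint(l,'wrist'); print(l,[(round(a['p'],2),np.round(a['xy']).tolist(),onz(m,a['xy'],z-4*(l!='rest')).round(1).tolist()) for a in q[:3]])
    for a in finder.outline_of(l,'wrist')[:1]:
        c=max(cv2.findContours(a['mask'].astype(np.uint8),0,2)[0],key=cv2.contourArea)
        b=np.array([onz(m,p,z if z else 30)[:2] for p in c[:,0]],np.float32); r=cv2.minAreaRect(b); print('  box',np.round(r[0],1),np.round(r[1],1),round(r[2],2),np.round(cv2.boxPoints(r)).tolist())
E
python3 look2.py w5; python3 - <<'E'
from h import *
im=imaging.snapshot('scene'); cv2.imwrite('pics/s2.png',im[:,:,::-1])
E
```

```text
[ 640.7 -147.6  251.9] 20.0
stick_center [(0.68, [259.0, 218.0], [644.8, -205.5, 68.0])]
  box [ 645.2 -197.3] [ 17.2 179. ] 3.75 [[631.0, -109.0], [643.0, -287.0], [660.0, -286.0], [648.0, -107.0]]
rest [(0.55, [96.0, 79.0], [422.3, -51.8, 0.0]), (0.35, [260.0, 216.0], [648.2, -228.3, 0.0])]
  box [424.6 -53.1] [111.4  76.5] 81.69 [[379.0, -103.0], [454.0, -114.0], [471.0, -4.0], [395.0, 8.0]]
```

View pics/w5.png

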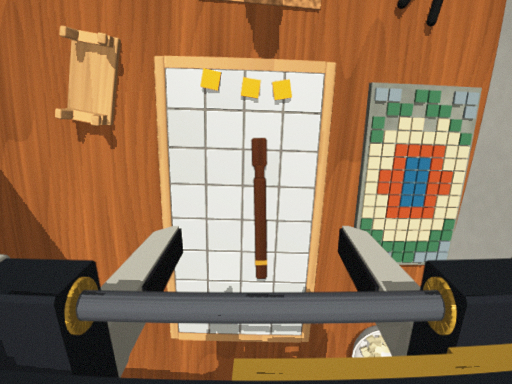

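View pics/s2.png

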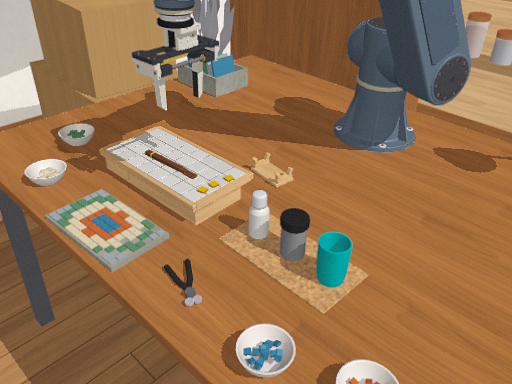

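All three stand upright on the mat: bottle (259,215), pot (293,235), cup (334,258). In the wrist view the stick runs from (259,140) to (262,275), and its centre works out at about (645.5,-202). Now the stick.

```bash
python3 plan.py 645.5 -202.3 110 1.636 4
```

```text
at [ 641. -142.  252.] yaw 1.643 t 20.3 grip 92.6
total tool [-60.3  -1.5 142.1] rot [0.012 0.001 0.007]
[[-0.0151, -0.0004, 0.0355, 0.003, 0.0, 0.002], [-0.0151, -0.0003, 0.0355, 0.003, 0.0, 0.002], [-0.0151, -0.0001, 0.0355, 0.003, 0.0, 0.002], [-0.0151, 0.0, 0.0355, 0.003, 0.0, 0.002]]
```

Request:
move_arm(
  series=[
    [-0.018,0,0.034,0.003,0,0.002],
    [-0.018,0,0.036,0.003,0,0.002],
    [-0.016,0,0.036,0.003,0,0.002],
    [-0.007,0,0.025,0.002,0,0.001],
    [-0.001,0,0.006,0,0,0],
    [0,0,0.001,0,0,0],
  ],
  hand=0.05,
)

```text
t: 20.8
position: [650.2, -195.9, 112.9]
tcp_rot: [0.68, 0.733, 0.002, 0.004]
contact_force: [0.7, 0.3, 0.9]
gripper_width: 0.618
```

```bash
python3 plan.py 645.5 -202.3 65 1.636 3; python3 look2.py w6 | grep -A1 stick
```

```text
at [ 650.2 -195.9  112.9] yaw 1.647 t 20.8 grip 57.5
total tool [-5.9 -5.5 47.9] rot [0.008 0.003 0.011]
[[-0.002, -0.0018, 0.016, 0.003, 0.001, 0.004], [-0.002, -0.0018, 0.016, 0.003, 0.001, 0.004], [-0.002, -0.0017, 0.016, 0.003, 0.001, 0.004]]
stick_center [(0.98, [254.0, 222.0], [645.9, -202.7, 68.0]), (0.42, [4.0, 10.0], [473.3, -68.1, 68.0])]
  box [ 644.2 -183.9] [ 16.7 151.6] 4.32 [[630.0, -109.0], [642.0, -260.0], [658.0, -259.0], [647.0, -108.0]]
```

View pics/w6.png

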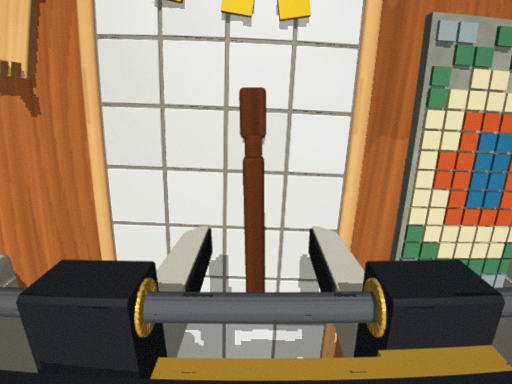

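The stick sits between the open fingers at column 254 with its centre at (645.8,-202.6). Lowering.

Request:
move_arm(
  series=[
    [-0.003,-0.002,0.016,0.002,0.001,0],
    [-0.002,-0.002,0.016,0.002,0.001,0],
    [-0.001,-0.001,0.01,0.001,0,0],
    [0,-0.001,0.003,0.001,0,0],
  ],
)

```text
t: 21.38
position: [649.5, -203.0, 75.5]
tcp_rot: [0.679, 0.734, 0.003, 0.008]
contact_force: [-0.3, -0.4, 0.3]
gripper_width: 0.536
```

```bash
python3 plan.py 645.5 -202.3 65 1.646 1
```

```text
at [ 649.5 -203.    75.5] yaw 1.648 t 21.38 grip 49.9
total tool [ 1.1 -4.  10.4] rot [0.015 0.007 0.002]
[[0.0011, -0.004, 0.0104, 0.015, 0.007, 0.002]]
```

Request:
move_arm(
  series=[
    [0,-0.003,0.004,0.007,0.003,0],
    [0,-0.002,0.004,0.006,0.003,0],
    [0,-0.001,0.003,0.003,0.001,0],
  ],
)

```text
t: 21.63
position: [643.2, -203.3, 63.9]
tcp_rot: [0.679, 0.734, -0.001, -0.001]
contact_force: [-0.0, -0.6, 0.6]
gripper_width: 0.537
```

```bash
python3 plan.py 645.5 -202.3 65 1.646 1
```

```text
at [ 643.2 -203.3   63.9] yaw 1.648 t 21.63 grip 49.9
total tool [ 0.9  2.4 -1.1] rot [-0.002 -0.     0.002]
[[0.0009, 0.0024, -0.0011, -0.002, -0.0, 0.002]]
```

Request:
move_arm(
  series=[
    [0,0.002,-0.001,-0.001,0,0],
    [0,0,0.0005,0,0,0],
    [0,0,0.0005,0.001,0,0],
    [0,0,0.0005,0.001,0,0],
  ],
  hand=0.0,
)

```text
t: 21.97
position: [645.6, -203.3, 63.7]
tcp_rot: [0.679, 0.734, -0.001, -0.001]
contact_force: [-0.1, -0.6, 0.5]
gripper_width: 0.298
```

```bash
python3 plan.py 645.5 -202.3 65 1.646 1
```

```text
at [ 645.6 -203.3   63.7] yaw 1.648 t 21.97 grip 27.7
total tool [ 1.   0.  -1.3] rot [-0.003 -0.     0.002]
[[0.001, 0.0, -0.0013, -0.003, -0.0, 0.002]]
```

Request:
move_arm(
  series=[
    [0,0,0,-0.001,0,0],
    [0,0,0,0,0,0],
    [0,0,0,0,0,0],
    [0,0,0,0,0,0],
    [0,0,0,0,0,0],
  ],
)

```text
t: 22.38
position: [645.9, -203.2, 64.2]
tcp_rot: [0.679, 0.734, -0.0, -0.0]
contact_force: [0.8, -0.1, -0.6]
gripper_width: 0.159
```

```bash
python3 plan.py 470 -65 150 1.42 8
```

```text
at [ 645.9 -203.2   64.2] yaw 1.648 t 22.38 grip 14.8
total tool [ 151.5 -164.7  -85.6] rot [-0.001  0.     0.228]
[[0.0189, -0.0206, -0.0107, -0.0, 0.0, 0.029], [0.0183, -0.0211, -0.0107, -0.0, 0.0, 0.029], [0.0177, -0.0216, -0.0107, -0.0, 0.0, 0.029], [0.0171, -0.0221, -0.0107, -0.0, 0.0, 0.029], [0.0165, -0.0226, -0.0107, -0.0, 0.0, 0.029], [0.0158, -0.0231, -0.0107, -0.0, 0.0, 0.029], [0.0151, -0.0235, -0.0107, -0.0, 0.0, 0.029], [0.0145, -0.0239, -0.0107, -0.0, 0.0, 0.029]]
```

Request:
move_arm(
  series=[
    [0,0,-0.025,0,0,0],
    [0,0,-0.035,0,0,0],
    [0.01,-0.01,-0.03,0,0,0.029],
    [0.02,-0.021,-0.01,0,0,0.029],
    [0.02,-0.022,0,0,0,0.029],
    [0.02,-0.022,0,0,0,0.029],
    [0.018,-0.022,0,0,0,0.029],
    [0.018,-0.022,0,0,0,0.029],
    [0.015,-0.022,0,0,0,0.029],
    [0.007,-0.01,0,0,0,0.01],
    [0,0,0,0,0,0],
  ],
)

```text
t: 23.3
position: [490.5, -66.5, 168.7]
tcp_rot: [0.757, 0.653, 0.0, 0.0]
contact_force: [-0.2, -0.0, -0.2]
gripper_width: 0.156
```

```bash
python3 look2.py w7;python3 plan.py 421 -52 150 1.42 8
```

```text
[490.5 -66.5 168.7] 23.3
stick_center []
  box [491.  -64.5] [207.3  29.3] 82.31 [[463.0, -165.0], [492.0, -169.0], [519.0, 36.0], [490.0, 40.0]]
rest [(0.78, [198.0, 170.0], [421.8, -50.9, 0.0])]
  box [422.1 -52.7] [113.2  63.9] 81.36 [[382.0, -104.0], [445.0, -113.0], [462.0, -2.0], [399.0, 8.0]]
at [492.8 -68.5 168.4] yaw 1.422 t 23.55 grip 14.9
total tool [  5.7 -73.5  18.3] rot [0.001 0.    0.002]
[[0.0007, -0.0092, 0.0023, 0.0, 0.0, 0.0], [0.0007, -0.0092, 0.0023, 0.0, 0.0, 0.0], [0.0007, -0.0092, 0.0023, 0.0, 0.0, 0.0], [0.0007, -0.0092, 0.0023, 0.0, 0.0, 0.0], [0.0007, -0.0092, 0.0023, 0.0, 0.0, 0.0], [0.0007, -0.0092, 0.0023, 0.0, 0.0, 0.0], [0.0007, -0.0092, 0.0023, 0.0, 0.0, 0.0], [0.0007, -0.0092, 0.0023, 0.0, 0.0, 0.0]]
```

View pics/w7.png

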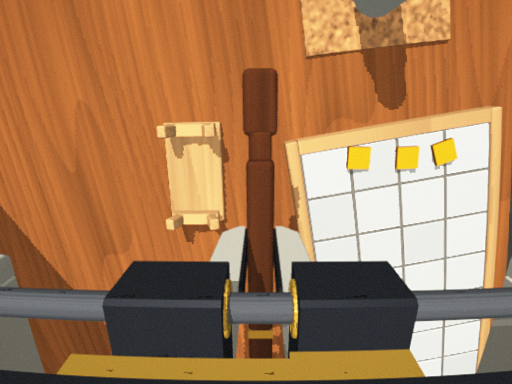

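```bash
cat > ov.py <<'E'
from h import *
import sys
d=np.load(sys.argv[1]+'.npz'); m=imaging.camera_model('wrist'); m['T']=d['T']; im=cv2.resize(d['im'][:,:,::-1],None,fx=3,fy=3,interpolation=cv2.INTER_CUBIC)
cx,cy,yaw=map(float,sys.argv[2:5]); cs,sn=np.cos(yaw),np.sin(yaw)
def poly(P,col,closed=True):
    P=np.array([[cx+cs*x-sn*y,cy+sn*x+cs*y,z] for x,y,z in P]); q=(proj(m,P)+.5)*3-.5
    cv2.polylines(im,[np.round(q*16).astype(np.int32)],closed,col,1,cv2.LINE_AA,4)
poly([(-30,-55,10),(30,-55,10),(30,55,10),(-30,55,10)],(255,0,255))
poly([(-30,-55,0),(30,-55,0),(30,55,0),(-30,55,0)],(255,0,0))
for y in(-48,48):
    for yy in (y-6,y+6):
        poly([(-30,yy,10),(-30,yy,41),(-19,yy,41),(-12.5,yy,22),(12.5,yy,22),(19,yy,41),(30,yy,41),(30,yy,10)],(0,255,0) if yy==y-6 else (255,255,0))
x0,y0=[int(v) for v in sys.argv[5:7]]
cv2.imwrite(sys.argv[7],im[y0*3:y0*3+500,x0*3:x0*3+500])
E
python3 ov.py w7 421.8 -51.5 -0.151 120 90 pics/w7o.png
```

```text
(no output)
```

View pics/w7o.png

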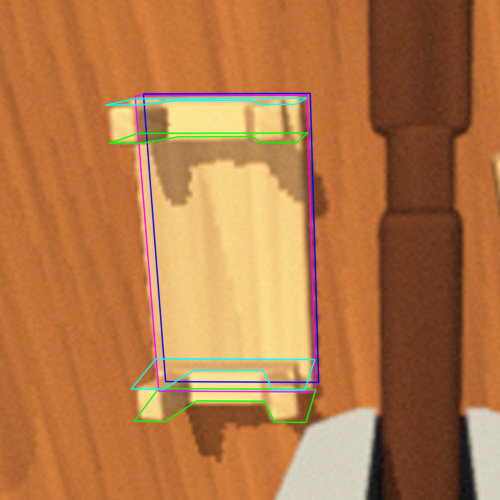

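The rest model fits the picture within 1–2 mm at (421.8,-51.5) with yaw -0.151. The held stick lies along the tool axis at column 260. Moving over the rest.

Request:
move_arm(
  series=[
    [0.003,-0.016,0.01,0,0,0],
    [0.002,-0.024,0.02,0,0,0],
    [0.001,-0.02,0.03,0,0,0],
    [0,-0.01,0.03,0,0,0],
    [0,-0.001,0.012,0,0,0],
  ],
)

```text
t: 23.97
position: [427.4, -55.1, 65.2]
tcp_rot: [0.758, 0.652, 0.003, 0.005]
contact_force: [0.4, 0.4, -0.5]
gripper_width: 0.163
```

```bash
python3 plan.py 421.8 -52 50 1.42 2
```

```text
at [427.4 -55.1  65.2] yaw 1.42 t 23.97 grip 15.1
total tool [ 2.3 -6.2 15.2] rot [0.011 0.001 0.   ]
[[0.0011, -0.0031, 0.0076, 0.006, 0.001, 0.0], [0.0011, -0.0031, 0.0076, 0.006, 0.001, 0.0]]
```

Request:
move_arm(
  series=[
    [0.001,-0.003,0.007,0.005,0.001,0],
    [0.001,-0.003,0.005,0.005,0,0],
    [0,0,0,0,0,0],
  ],
)

```text
t: 24.22
position: [421.2, -53.0, 50.1]
tcp_rot: [0.759, 0.651, -0.001, -0.001]
contact_force: [-0.4, 0.1, -0.8]
gripper_width: 0.159
```

```bash
python3 plan.py 421.8 -52 28 1.42 2; python3 - <<'E'
from h import *
im=imaging.snapshot('scene'); cv2.imwrite('pics/s3.png',cv2.resize(im[110:230,200:360,::-1],None,fx=4,fy=4))
im=imaging.snapshot('wrist'); cv2.imwrite('pics/w8.png',im[:,:,::-1])
E
```

```text
at [421.2 -53.   50.1] yaw 1.419 t 24.22 grip 14.7
total tool [ 1.   0.5 22.1] rot [-0.004  0.    -0.001]
[[0.0005, 0.0003, 0.011, -0.002, 0.0, -0.0], [0.0005, 0.0002, 0.011, -0.002, 0.0, -0.0]]
```

View pics/s3.png

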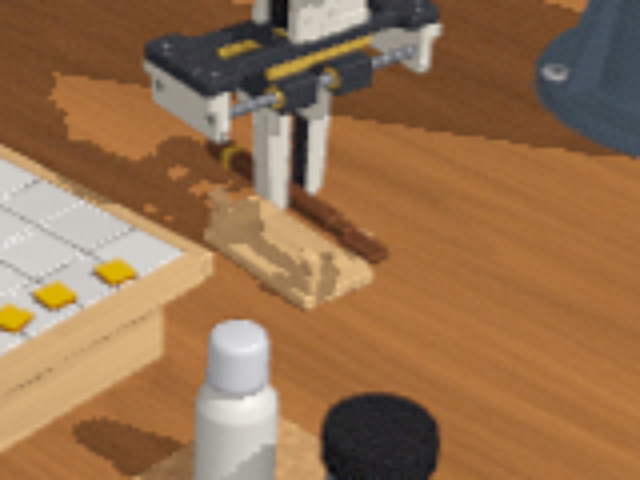

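View pics/w8.png

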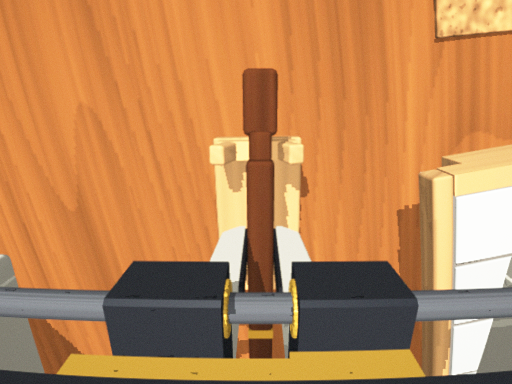

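The stick at column 260 is centred over the notch (posts at about 221 and 292). Lowering.

Request:
move_arm(
  series=[
    [0.001,0,0.01,-0.002,0,0],
    [0,0,0.009,-0.001,0,0],
    [0,0,0.003,0,0,0],
  ],
)

```text
t: 24.57
position: [425.7, -53.0, 31.0]
tcp_rot: [0.759, 0.652, 0.002, 0.004]
contact_force: [-0.5, -1.1, -0.9]
gripper_width: 0.159
```

```bash
python3 plan.py 421.8 -52 25 1.42 2
```

```text
at [425.7 -53.   31. ] yaw 1.419 t 24.57 grip 14.8
total tool [ 0.4 -4.1  5.9] rot [ 0.009  0.001 -0.001]
[[0.0002, -0.002, 0.003, 0.004, 0.0, -0.0], [0.0002, -0.002, 0.003, 0.004, 0.0, -0.0]]
```

Request:
move_arm(
  series=[
    [0,-0.002,0.003,0.004,0,0],
    [0,-0.001,0.002,0.003,0,0],
  ],
)

```text
t: 24.73
position: [423.4, -52.8, 26.0]
tcp_rot: [0.759, 0.652, 0.0, 0.001]
contact_force: [0.1, -0.0, 0.7]
gripper_width: 0.16
```

```bash
python3 plan.py 421.8 -52 25 1.42 2
```

```text
at [423.4 -52.8  26. ] yaw 1.419 t 24.73 grip 14.8
total tool [ 0.5 -1.7  1. ] rot [ 0.002  0.001 -0.001]
[[0.0003, -0.0008, 0.0005, 0.001, 0.0, -0.0], [0.0003, -0.0008, 0.0005, 0.001, 0.0, -0.0]]
```

Request:
move_arm(
  series=[
    [0,-0.001,0.0015,0.001,0,0],
  ],
)

```text
t: 24.82
position: [422.5, -52.7, 24.5]
tcp_rot: [0.759, 0.652, 0.0, 0.001]
contact_force: [0.4, 0.5, 0.2]
gripper_width: 0.159
```

Request:
move_arm(
  series=[
    [0,0,0,0,0,0],
    [0,0,0,0,0,0],
    [0,0,0,0,0,0],
    [0,0,0,0,0,0],
  ],
  hand=0.06,
)

```text
t: 25.15
position: [422.6, -52.7, 24.8]
tcp_rot: [0.759, 0.652, 0.0, 0.001]
contact_force: [0.2, 0.1, -0.6]
gripper_width: 0.398
```

Request:
move_arm(
  series=[
    [0,0,-0.005,0,0,0],
    [0,0,-0.015,0,0,0],
    [0,0,-0.03,0,0,0],
    [0,0,-0.04,0,0,0],
    [-0.01,0.01,-0.04,0,0,0],
    [-0.02,0.02,-0.03,0,0,-0.01],
    [0,0,0,0,0,0],
  ],
)

```text
t: 25.73
position: [446.3, -86.9, 193.3]
tcp_rot: [0.755, 0.656, -0.001, -0.0]
contact_force: [0.0, 0.4, -0.3]
gripper_width: 0.647
```

```bash
python3 look2.py w9; python3 ov.py w9 421.8 -51.5 -0.151 120 60 pics/w9o.png
```

```text
[446.3 -86.9 193.3] 25.73
stick_center [(0.85, [235.0, 147.0], [427.0, -46.5, 68.0])]
  box [428.5 -41.5] [155.9  16.7] 82.03 [[409.0, -118.0], [426.0, -120.0], [448.0, 35.0], [431.0, 37.0]]
rest [(0.62, [236.0, 143.0], [422.8, -50.8, 0.0]), (0.28, [395.0, 124.0], [608.9, -54.4, 0.0])]
  box [402.6 -50.3] [109.6  25.1] 81.04 [[382.0, -102.0], [406.0, -106.0], [424.0, 2.0], [399.0, 6.0]]
```

View pics/w9.png

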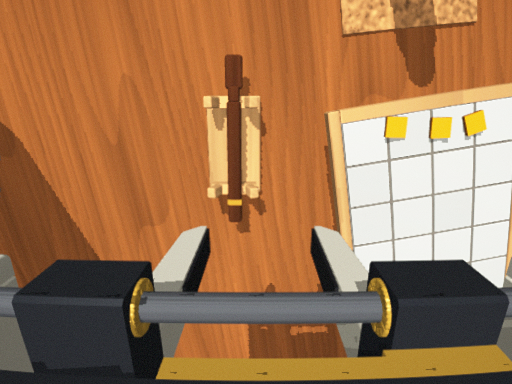

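The stick lies in both notches, centred on (235,147), and the fingers are clear. Next I'll look at the mat.

```bash
python3 plan.py 628 150 270 1.607 9
```

```text
at [440.8 -83.4 185.8] yaw 1.432 t 25.98 grip 60.2
total tool [257.1 151.7 -86.2] rot [-0.015 -0.003 -0.175]
[[0.0286, 0.0169, -0.0096, -0.002, -0.0, -0.019], [0.0282, 0.0174, -0.0096, -0.002, -0.0, -0.019], [0.0279, 0.018, -0.0095, -0.002, -0.0, -0.019], [0.0275, 0.0185, -0.0095, -0.002, -0.0, -0.019], [0.0272, 0.0191, -0.0095, -0.002, -0.0, -0.019], [0.0268, 0.0196, -0.0095, -0.002, -0.0, -0.019], [0.0264, 0.0202, -0.0094, -0.002, -0.0, -0.019], [0.026, 0.0207, -0.0094, -0.002, -0.0, -0.019], [0.0256, 0.0212, -0.0094, -0.002, -0.0, -0.019]]
```

Request:
move_arm(
  series=[
    [0.028,0.017,-0.012,-0.002,0,-0.019],
    [0.028,0.017,-0.012,-0.002,0,-0.019],
    [0.028,0.018,-0.012,-0.002,0,-0.019],
    [0.028,0.018,-0.012,-0.002,0,-0.019],
    [0.027,0.019,-0.012,-0.002,0,-0.019],
    [0.027,0.02,-0.012,-0.002,0,-0.019],
    [0.026,0.02,-0.008,-0.002,0,-0.019],
    [0.026,0.02,-0.002,0,0,-0.019],
    [0.015,0.012,0,0,0,-0.01],
    [0.002,0.002,0,0,0,0],
  ],
  hand=0.093,
)

```text
t: 26.82
position: [616.8, 156.7, 250.9]
tcp_rot: [0.696, 0.718, -0.01, -0.013]
contact_force: [-0.4, -0.8, -0.5]
gripper_width: 1.0
```

```bash
python3 look.py w10 -58 | head -9; python3 plan.py 628 102 180 1.607 3
```

```text
[616.8 156.7 250.9] 26.8167
cup_center [(0.84, [626.7, 302.9, 52.0])]
  fit 0.84 [625.  301.4] 0.05
bottle_center [(0.89, [625.2, 100.4, 60.0])]
  fit 0.77 [627.1 103.6] 0.16
pot_center []
at [616.1 152.8 253.3] yaw 1.598 t 27.17 grip 92.8
total tool [-51.4  12.7  72.8] rot [-0.029 -0.004 -0.009]
[[-0.0171, 0.0042, 0.0243, -0.01, -0.001, -0.003], [-0.0171, 0.0039, 0.0243, -0.01, -0.001, -0.003], [-0.0171, 0.0036, 0.0244, -0.01, -0.001, -0.003]]Traceback (most recent call last):
  File "look.py", line 15, in <module>
    c0=np.array(G[k]) if dz==0 else onz(m,q[0]['xy'],zz[k]+dz)[:2]
                                          ~^^^
IndexError: list index out of range
```

View pics/w10.png

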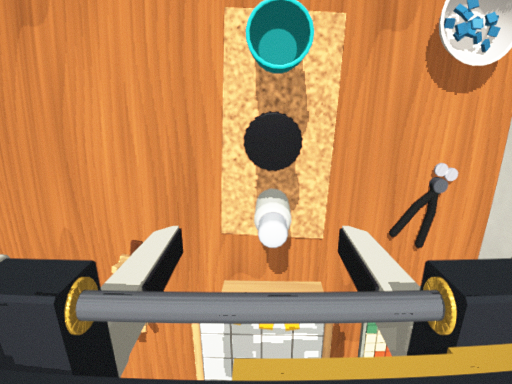

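Seen from above the mat, the cup is at (280,35), the pot at (272,142) and the bottle at (273,220), matching the positions where I released them. I'll take the bottle back first.

Request:
move_arm(
  series=[
    [-0.018,0.004,0.022,-0.01,-0.001,-0.003],
    [-0.018,0.004,0.028,-0.01,-0.001,-0.003],
    [-0.012,0.003,0.025,-0.008,-0.001,-0.003],
    [-0.002,0.001,0.006,0,0,0],
  ],
)

```text
t: 27.5
position: [628.9, 100.1, 173.8]
tcp_rot: [0.695, 0.719, 0.004, 0.002]
contact_force: [-0.2, -1.1, -1.2]
gripper_width: 0.999
```

```bash
python3 plan.py 627.3 102 39 1.607 4
```

```text
at [628.9 100.1 173.8] yaw 1.606 t 27.5 grip 92.9
total tool [  1.7  -2.6 134.7] rot [ 0.008 -0.002 -0.001]
[[0.0004, -0.0007, 0.0337, 0.002, -0.001, -0.0], [0.0004, -0.0006, 0.0337, 0.002, -0.001, -0.0], [0.0005, -0.0005, 0.0337, 0.002, -0.001, -0.0], [0.0005, -0.0005, 0.0337, 0.002, -0.001, -0.0]]
```

Request:
move_arm(
  series=[
    [0.001,-0.001,0.032,0.002,-0.001,0],
    [0.001,-0.001,0.034,0.002,-0.001,0],
    [0,-0.001,0.034,0.002,0,0],
    [0,0,0.022,0.001,0,0],
    [0,0,0.009,0,0,0],
    [0,0,0.002,0,0,0],
  ],
)

```text
t: 28.0
position: [628.4, 100.1, 41.5]
tcp_rot: [0.697, 0.717, 0.002, 0.002]
contact_force: [0.8, 0.9, -0.3]
gripper_width: 1.001
```

```bash
python3 plan.py 627.3 102 39 1.607 2
```

```text
at [628.4 100.1  41.5] yaw 1.599 t 28.0 grip 93.1
total tool [ 1.9 -1.1  2.5] rot [ 0.006 -0.001 -0.008]
[[0.001, -0.0005, 0.0012, 0.003, -0.0, -0.004], [0.001, -0.0005, 0.0012, 0.003, -0.0, -0.004]]
```

Request:
move_arm(
  series=[
    [0.001,0,0.002,0.003,0,-0.003],
    [0.001,0,0.001,0.002,0,-0.003],
    [0,0,0.001,0,0,0],
    [0,0,0,0,0,0],
    [0,0,0,0,0,0],
    [0,0,0,0,0,0],
    [0,0,0,0,0,0],
  ],
  hand=0.025,
)

```text
t: 28.58
position: [632.0, 102.9, 44.8]
tcp_rot: [0.695, 0.719, 0.004, 0.003]
contact_force: [-1.7, -0.3, 0.5]
gripper_width: 0.55
```

```bash
python3 plan.py 627.3 102 39 1.607 2
```

```text
at [632.  102.9  44.8] yaw 1.605 t 28.58 grip 51.2
total tool [-0.8 -4.8  5.8] rot [ 0.01  -0.002 -0.002]
[[-0.0004, -0.0024, 0.0029, 0.005, -0.001, -0.001], [-0.0004, -0.0024, 0.0029, 0.005, -0.001, -0.001]]
```

Request:
move_arm(
  series=[
    [0,-0.003,0.003,0.005,-0.001,0],
    [0,-0.001,0.002,0.003,0,0],
    [0,0,0.001,0.001,0,0],
    [0,0,0,0,0,0],
  ],
)

```text
t: 28.92
position: [630.4, 102.9, 43.5]
tcp_rot: [0.695, 0.719, 0.003, 0.002]
contact_force: [0.4, 0.3, -0.9]
gripper_width: 0.489
```

```bash
python3 plan.py 628 102 150 1.607 3
```

```text
at [630.4 102.9  43.5] yaw 1.605 t 28.92 grip 45.5
total tool [  -0.8   -1.7 -106.5] rot [ 0.007 -0.    -0.002]
[[-0.0003, -0.0006, -0.0355, 0.002, -0.0, -0.001], [-0.0003, -0.0007, -0.0355, 0.002, -0.0, -0.001], [-0.0003, -0.0007, -0.0355, 0.002, -0.0, -0.001]]
```

Request:
move_arm(
  series=[
    [0,0,-0.035,0.002,0,0],
    [0,0,-0.04,0.002,0,0],
    [0,-0.001,-0.04,0.002,0,0],
    [-0.02,-0.002,-0.03,0,0,0],
    [-0.038,-0.003,-0.005,0,0,0],
    [-0.038,-0.003,0,0,0,0],
    [-0.038,-0.003,0,0,0,0],
    [-0.038,-0.003,0,0,0,0],
    [-0.038,-0.003,0,0,0,0],
    [-0.038,-0.003,0,0,0,0],
    [-0.038,-0.003,0,0,0,0],
  ],
)

```text
t: 29.83
position: [613.0, -188.3, 197.3]
tcp_rot: [0.691, 0.723, -0.002, -0.002]
contact_force: [0.0, 0.7, -1.4]
gripper_width: 0.492
```

```bash
python3 plan.py 597.6 -300.7 180 1.607 4
```

```text
at [ 613.  -188.3  197.3] yaw 1.616 t 29.83 grip 45.8
total tool [-111.6  -20.4   17.4] rot [-0.005 -0.     0.009]
[[-0.0279, -0.0051, 0.0044, -0.001, -0.0, 0.002], [-0.0279, -0.005, 0.0044, -0.001, -0.0, 0.002], [-0.0279, -0.005, 0.0043, -0.001, -0.0, 0.002], [-0.0279, -0.0049, 0.0043, -0.001, -0.0, 0.002]]
```

Request:
move_arm(
  series=[
    [-0.032,-0.005,0.005,-0.001,0,0.002],
    [-0.032,-0.005,0.01,-0.001,0,0.002],
    [-0.028,-0.005,0.02,-0.001,0,0.002],
    [-0.01,-0.003,0.025,0,0,0.002],
    [-0.001,0,0.015,0,0,0],
  ],
)

```text
t: 30.25
position: [597.1, -305.8, 121.6]
tcp_rot: [0.697, 0.717, -0.0, 0.002]
contact_force: [-0.1, 1.2, -1.8]
gripper_width: 0.49
```

```bash
python3 plan.py 597.6 -300.7 105 1.607 2
```

```text
at [ 597.1 -305.8  121.6] yaw 1.6 t 30.25 grip 45.5
total tool [ 5.2  0.7 16.5] rot [ 0.003  0.004 -0.007]
[[0.0026, 0.0003, 0.0083, 0.001, 0.002, -0.003], [0.0026, 0.0003, 0.0083, 0.001, 0.002, -0.003]]
```

Request:
move_arm(
  series=[
    [0.003,0,0.008,0.001,0.002,-0.003],
    [0.002,0,0.005,0.001,0.002,-0.003],
    [0,0,0.002,0.001,0,0],
  ],
)

```text
t: 30.5
position: [594.5, -300.6, 101.4]
tcp_rot: [0.695, 0.719, -0.001, -0.003]
contact_force: [-0.0, 0.4, 2.1]
gripper_width: 0.488
```

```bash
python3 plan.py 597.6 -300.7 102 1.607 2; python3 -c "
from h import *
print(sensors.sense()['contact_force'])"
```

```text
at [ 594.5 -300.6  101.4] yaw 1.605 t 30.5 grip 45.4
total tool [-0.2  3.1 -0.6] rot [-0.006 -0.004 -0.002]
[[-0.0001, 0.0016, -0.0003, -0.003, -0.002, -0.001], [-0.0001, 0.0016, -0.0003, -0.003, -0.002, -0.001]]
[-0.04438365  0.4408112   2.091545  ]
```

Request:
move_arm(
  series=[
    [0,0.002,-0.001,-0.003,-0.002,-0.001],
    [0,0.0015,0,-0.002,-0.001,0],
    [0,0,0.001,0,0,0],
  ],
)

```text
t: 30.75
position: [599.7, -298.9, 103.3]
tcp_rot: [0.694, 0.72, 0.0, 0.001]
contact_force: [-0.2, 0.2, -0.3]
gripper_width: 0.486
```

Request:
move_arm(
  series=[
    [-0.001,-0.001,0.002,0,0,0],
    [-0.001,-0.001,0.001,0,0,0],
    [0,0,0.001,0,0,0],
  ],
)

```text
t: 31.0
position: [598.9, -300.7, 101.2]
tcp_rot: [0.693, 0.721, 0.001, 0.002]
contact_force: [-6.4, -0.1, 9.9]
gripper_width: 0.492
```

Request:
move_arm(
  series=[
    [0,0,-0.001,0,0,0],
    [0,0,0,0,0,0],
    [0,0,0,0,0,0],
    [0,0,0,0,0,0],
    [0,0,0,0,0,0],
    [0,0,-0.005,0,0,0],
  ],
  hand=0.093,
)

```text
t: 31.5
position: [598.9, -301.0, 107.6]
tcp_rot: [0.693, 0.721, 0.001, 0.003]
contact_force: [-0.1, 0.5, -0.3]
gripper_width: 0.873
```

Request:
move_arm(
  series=[
    [0,0,-0.035,0,0,0],
    [0,0,-0.04,0,0,0],
    [0,0,-0.04,0,0,0],
    [0.01,0,-0.02,0,0,0],
    [0.035,0.003,0,0,0,0],
    [0.038,0.003,0,0,0,0],
    [0.038,0.003,0,0,0,0],
    [0.038,0.003,0,0,0,0],
    [0.038,0.003,0,0,0,0],
    [0.038,0.003,0,0,0,0],
    [0.038,0.003,0,0,0,0],
    [0.038,0.003,0,0,0,0],
  ],
)

```text
t: 32.5
position: [610.3, 16.6, 254.4]
tcp_rot: [0.697, 0.717, 0.002, 0.005]
contact_force: [0.0, 1.0, -0.2]
gripper_width: 1.0
```

```bash
python3 plan.py 627.5 200.4 180 1.607 6; python3 - <<'E'
from h import *
im=imaging.snapshot('scene'); cv2.imwrite('pics/s4.png',im[:,:,::-1])
E
```

```text
at [610.3  16.6 254.4] yaw 1.599 t 32.5 grip 93.0
total tool [183.6  21.5  73.7] rot [ 0.011  0.005 -0.008]
[[0.0306, 0.0036, 0.0123, 0.002, 0.001, -0.001], [0.0306, 0.0036, 0.0123, 0.002, 0.001, -0.001], [0.0306, 0.0037, 0.0123, 0.002, 0.001, -0.001], [0.0305, 0.0038, 0.0123, 0.002, 0.001, -0.001], [0.0305, 0.0038, 0.0124, 0.002, 0.001, -0.001], [0.0305, 0.0039, 0.0124, 0.002, 0.001, -0.001]]
```

View pics/s4.png

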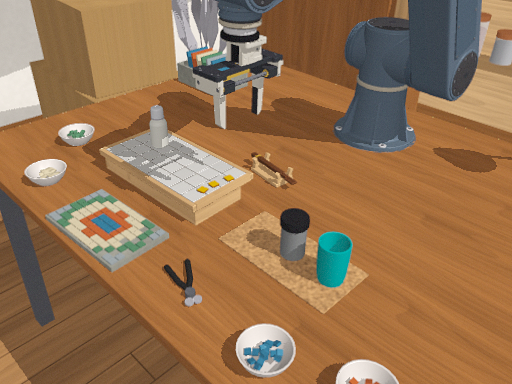

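The bottle is back on the shelf at (158,130), upright, and the stick lies in the rest at (273,168). The pot is next.

Request:
move_arm(
  series=[
    [0.034,0.004,0.012,0.002,0.001,-0.001],
    [0.034,0.004,0.014,0.002,0.001,-0.001],
    [0.034,0.004,0.014,0.002,0.001,-0.001],
    [0.034,0.004,0.014,0.002,0.001,-0.001],
    [0.03,0.003,0.014,0.001,0,-0.001],
    [0.01,0.001,0.008,0,0,0],
    [0.001,0,0,0,0,0],
  ],
)

```text
t: 33.13
position: [625.0, 209.9, 180.0]
tcp_rot: [0.693, 0.721, 0.003, 0.002]
contact_force: [-0.7, -0.2, -0.9]
gripper_width: 1.0
```

```bash
python3 plan.py 627.5 199.4 31 1.607 4
```

```text
at [625.  209.9 180. ] yaw 1.612 t 33.13 grip 93.0
total tool [-10.8   0.9 149. ] rot [ 0.008 -0.001  0.005]
[[-0.0027, 0.0002, 0.0372, 0.002, -0.0, 0.001], [-0.0027, 0.0003, 0.0372, 0.002, -0.0, 0.001], [-0.0027, 0.0004, 0.0373, 0.002, -0.0, 0.001], [-0.0027, 0.0005, 0.0373, 0.002, -0.0, 0.001]]
```

Request:
move_arm(
  series=[
    [-0.006,0,0.03,0.002,0,0.001],
    [-0.004,0,0.038,0.002,0,0.001],
    [-0.001,0,0.038,0.002,0,0.001],
    [0,0,0.028,0.001,0,0.001],
    [0,0,0.012,0,0,0],
    [0,0,0.002,0,0,0],
  ],
)

```text
t: 33.63
position: [630.8, 193.8, 34.0]
tcp_rot: [0.694, 0.72, 0.005, 0.003]
contact_force: [0.2, 0.7, -0.3]
gripper_width: 1.001
```

```bash
python3 plan.py 627.5 199.4 31 1.607 2
```

```text
at [630.8 193.8  34. ] yaw 1.606 t 33.63 grip 93.1
total tool [ 5.7 -3.1  3. ] rot [ 0.01  -0.002 -0.001]
[[0.0029, -0.0016, 0.0015, 0.005, -0.001, -0.0], [0.0029, -0.0015, 0.0015, 0.005, -0.001, -0.0]]
```

Request:
move_arm(
  series=[
    [0.003,-0.002,0.002,0.005,-0.001,0],
    [0.002,-0.001,0.001,0.003,0,0],
    [0,0,0.001,0.001,0,0],
    [0,0,0,0,0,0],
    [0,0,0,0,0,0],
  ],
  hand=0.035,
)

```text
t: 34.05
position: [630.7, 198.1, 36.6]
tcp_rot: [0.695, 0.719, 0.004, 0.002]
contact_force: [-1.0, -0.2, -0.6]
gripper_width: 0.692
```

```bash
python3 plan.py 627.5 199.4 31 1.607 2
```

```text
at [630.7 198.1  36.6] yaw 1.605 t 34.05 grip 64.3
total tool [ 1.4 -3.2  5.6] rot [ 0.008 -0.002 -0.002]
[[0.0007, -0.0016, 0.0028, 0.004, -0.001, -0.001], [0.0007, -0.0016, 0.0028, 0.004, -0.001, -0.001]]
```

Request:
move_arm(
  series=[
    [0.001,-0.002,0.003,0.004,-0.001,0],
    [0,-0.001,0.002,0.003,0,0],
    [0,0,0.001,0.001,0,0],
    [0,0,0,0,0,0],
  ],
)

```text
t: 34.38
position: [629.8, 200.2, 36.0]
tcp_rot: [0.695, 0.719, 0.003, 0.001]
contact_force: [1.4, -0.4, -2.1]
gripper_width: 0.64
```

```bash
python3 plan.py 627.5 199.4 170 1.607 4
```

```text
at [629.8 200.2  36. ] yaw 1.606 t 34.38 grip 59.5
total tool [  -0.3   -1.5 -134. ] rot [ 0.006 -0.003 -0.001]
[[-0.0001, -0.0004, -0.0335, 0.002, -0.001, -0.0], [-0.0001, -0.0004, -0.0335, 0.002, -0.001, -0.0], [-0.0001, -0.0005, -0.0335, 0.002, -0.001, -0.0], [-0.0001, -0.0005, -0.0335, 0.002, -0.001, -0.0]]
```

Request:
move_arm(
  series=[
    [0,0,-0.03,0.002,-0.001,0],
    [0,0,-0.036,0.002,-0.001,0],
    [0,0,-0.04,0.002,-0.001,0],
    [-0.015,-0.001,-0.03,0,0,0],
    [-0.036,-0.003,-0.005,0,0,0],
    [-0.038,-0.003,0,0,0,0],
    [-0.038,-0.003,0,0,0,0],
    [-0.038,-0.003,0,0,0,0],
    [-0.038,-0.003,0,0,0,0],
    [-0.038,-0.003,0,0,0,0],
    [-0.038,-0.003,0,0,0,0],
    [-0.038,-0.003,0,0,0,0],
  ],
)

```text
t: 35.38
position: [614.2, -122.5, 183.8]
tcp_rot: [0.69, 0.724, -0.0, 0.001]
contact_force: [1.2, 0.0, -1.8]
gripper_width: 0.639
```

```bash
python3 plan.py 597.3 -206.4 150 1.607 4
```

```text
at [ 614.2 -122.5  183.8] yaw 1.618 t 35.38 grip 59.5
total tool [-83.  -20.9  33.9] rot [0.001 0.001 0.011]
[[-0.0207, -0.0052, 0.0085, 0.0, 0.0, 0.003], [-0.0208, -0.0052, 0.0085, 0.0, 0.0, 0.003], [-0.0208, -0.0051, 0.0085, 0.0, 0.0, 0.003], [-0.0208, -0.0051, 0.0085, 0.0, 0.0, 0.003]]
```

Request:
move_arm(
  series=[
    [-0.026,-0.006,0.006,0,0,0.003],
    [-0.026,-0.006,0.01,0,0,0.003],
    [-0.019,-0.005,0.016,0,0,0.003],
    [-0.005,-0.002,0.02,0,0,0.002],
    [0,0,0.016,0,0,0],
  ],
)

```text
t: 35.8
position: [598.1, -212.3, 117.1]
tcp_rot: [0.697, 0.717, 0.001, 0.005]
contact_force: [0.2, 0.4, -2.5]
gripper_width: 0.646
```

```bash
python3 plan.py 597.3 -206.4 97 1.607 2
```

```text
at [ 598.1 -212.3  117.1] yaw 1.599 t 35.8 grip 60.1
total tool [ 6.  -0.8 20.1] rot [ 0.008  0.006 -0.008]
[[0.003, -0.0004, 0.0101, 0.004, 0.003, -0.004], [0.003, -0.0004, 0.0101, 0.004, 0.003, -0.004]]
```

Request:
move_arm(
  series=[
    [0.003,0,0.009,0.003,0.003,-0.004],
    [0.002,0,0.007,0.002,0.002,-0.003],
    [0,0,0.002,0,0,0],
  ],
)

```text
t: 36.05
position: [596.3, -206.9, 95.0]
tcp_rot: [0.695, 0.719, -0.0, -0.001]
contact_force: [0.1, 0.0, -2.2]
gripper_width: 0.642
```

```bash
python3 plan.py 597.3 -206.4 93 1.607 2
```

```text
at [ 596.3 -206.9   95. ] yaw 1.605 t 36.05 grip 59.7
total tool [0.5 1.  2. ] rot [-0.002 -0.002 -0.002]
[[0.0002, 0.0005, 0.001, -0.001, -0.001, -0.001], [0.0002, 0.0005, 0.001, -0.001, -0.001, -0.001]]
```

Request:
move_arm(
  series=[
    [0,0,0.002,-0.001,-0.001,0],
    [0,0,0.0015,0,0,0],
  ],
)

```text
t: 36.22
position: [596.8, -206.4, 93.4]
tcp_rot: [0.694, 0.72, -0.0, 0.0]
contact_force: [-10.5, -0.7, 17.5]
gripper_width: 0.638
```

Contact. Now I'll release, lift and go for the cup.

Request:
move_arm(
  series=[
    [0,0,-0.001,0,0,0],
    [0,0,0,0,0,0],
    [0,0,0,0,0,0],
    [0,0,0,0,0,0],
    [0,0,-0.004,0,0,0],
  ],
  hand=0.093,
)

```text
t: 36.63
position: [598.9, -205.4, 101.9]
tcp_rot: [0.693, 0.721, 0.001, 0.003]
contact_force: [-0.6, 0.6, -0.0]
gripper_width: 0.952
```

Request:
move_arm(
  series=[
    [0,0,-0.035,0,0,0],
    [0,0,-0.04,0,0,0],
    [0,0,-0.04,0,0,0],
    [0.01,0,-0.03,0,0,0],
    [0.035,0.003,0,0,0,0],
    [0.039,0.003,0,0,0,0],
    [0.039,0.003,0,0,0,0],
    [0.039,0.003,0,0,0,0],
    [0.039,0.003,0,0,0,0],
    [0.039,0.003,0,0,0,0],
    [0.039,0.003,0,0,0,0],
    [0.039,0.003,0,0,0,0],
  ],
)

```text
t: 37.63
position: [611.2, 120.6, 260.2]
tcp_rot: [0.697, 0.717, 0.004, 0.006]
contact_force: [0.5, 0.8, -0.0]
gripper_width: 0.997
```

```bash
python3 plan.py 627 299 180 1.607 6; python3 - <<'E'
from h import *
im=imaging.snapshot('scene'); cv2.imwrite('pics/s5.png',im[:,:,::-1])
E
```

```text
at [611.2 120.6 260.2] yaw 1.6 t 37.63 grip 92.7
total tool [178.2  19.9  79.7] rot [ 0.014  0.004 -0.007]
[[0.0297, 0.0033, 0.0133, 0.002, 0.001, -0.001], [0.0297, 0.0034, 0.0133, 0.002, 0.001, -0.001], [0.0297, 0.0034, 0.0133, 0.002, 0.001, -0.001], [0.0297, 0.0035, 0.0133, 0.002, 0.001, -0.001], [0.0296, 0.0036, 0.0133, 0.002, 0.001, -0.001], [0.0296, 0.0036, 0.0133, 0.002, 0.001, -0.001]]
```

View pics/s5.png

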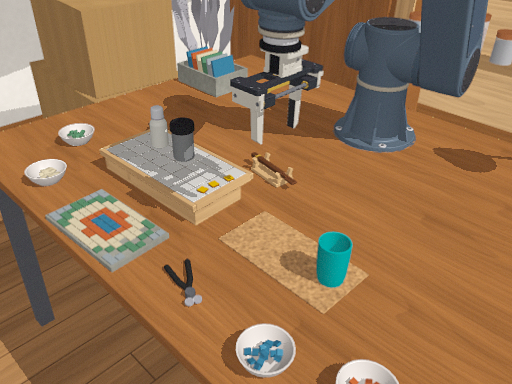

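The pot at (182,140) and the bottle at (158,128) are back on the shelf. The cup is still on the mat at (334,258).

Request:
move_arm(
  series=[
    [0.033,0.004,0.013,0.002,0.001,-0.001],
    [0.033,0.004,0.015,0.002,0.001,-0.001],
    [0.033,0.004,0.015,0.002,0.001,-0.001],
    [0.033,0.004,0.015,0.002,0.001,-0.001],
    [0.028,0.003,0.015,0.002,0,-0.001],
    [0.01,0.001,0.008,0,0,0],
    [0,0,0,0,0,0],
  ],
)

```text
t: 38.27
position: [625.5, 308.5, 180.2]
tcp_rot: [0.692, 0.722, 0.005, 0.002]
contact_force: [-0.2, 0.1, 0.3]
gripper_width: 1.002
```

```bash
python3 plan.py 626.5 300.5 54 1.607 4
```

```text
at [625.5 308.5 180.2] yaw 1.614 t 38.27 grip 93.2
total tool [ -8.5  -0.6 126.2] rot [ 0.01  -0.004  0.007]
[[-0.0021, -0.0001, 0.0315, 0.002, -0.001, 0.002], [-0.0021, -0.0001, 0.0315, 0.002, -0.001, 0.002], [-0.0021, 0.0, 0.0316, 0.002, -0.001, 0.002], [-0.002, 0.0001, 0.0316, 0.002, -0.001, 0.002]]
```

Request:
move_arm(
  series=[
    [-0.003,0,0.028,0.003,-0.001,0.002],
    [-0.002,0,0.033,0.003,-0.001,0.002],
    [0,0,0.033,0.002,-0.001,0.002],
    [0,-0.001,0.02,0.001,0,0],
    [0,-0.001,0.008,0.001,0,0],
    [0,-0.001,0.002,0.001,0,0],
  ],
)

```text
t: 38.77
position: [627.3, 298.7, 58.9]
tcp_rot: [0.695, 0.719, 0.003, 0.002]
contact_force: [0.4, 0.1, -0.1]
gripper_width: 0.997
```

```bash
python3 plan.py 626.5 300.5 54 1.607 2
```

```text
at [627.3 298.7  58.9] yaw 1.606 t 38.77 grip 92.7
total tool [ 1.8 -0.8  4.9] rot [ 0.007 -0.002 -0.001]
[[0.0009, -0.0004, 0.0025, 0.003, -0.001, -0.0], [0.0009, -0.0004, 0.0025, 0.003, -0.001, -0.0]]
```

Request:
move_arm(
  series=[
    [0.001,-0.001,0.003,0.004,-0.001,0],
    [0.001,-0.001,0.002,0.003,0,0],
    [0,0,0.001,0.002,0,0],
    [0,0,0.001,0.001,0,0],
    [0,0,0.001,0.001,0,0],
    [0,0,0.0,0,0,0],
  ],
  hand=0.04,
)

```text
t: 39.27
position: [628.2, 300.0, 57.3]
tcp_rot: [0.695, 0.719, 0.002, -0.001]
contact_force: [0.2, 0.1, -2.1]
gripper_width: 0.706
```

```bash
python3 plan.py 626.5 300.5 170 1.607 4
```

```text
at [628.2 300.   57.3] yaw 1.605 t 39.27 grip 65.6
total tool [   1.    -1.4 -112.7] rot [ 0.002 -0.004 -0.002]
[[0.0002, -0.0003, -0.0282, 0.001, -0.001, -0.001], [0.0002, -0.0004, -0.0282, 0.001, -0.001, -0.001], [0.0002, -0.0004, -0.0282, 0.001, -0.001, -0.001], [0.0002, -0.0004, -0.0282, 0.001, -0.001, -0.001]]
```

Request:
move_arm(
  series=[
    [0,0,-0.03,0.001,-0.001,0],
    [0,0,-0.036,0.001,-0.001,0],
    [0,0,-0.036,0,-0.001,0],
    [-0.015,-0.001,-0.025,0,0,0],
    [-0.036,-0.004,-0.005,0,0,0],
    [-0.037,-0.004,0,0,0,0],
    [-0.037,-0.004,0,0,0,0],
    [-0.037,-0.004,0,0,0,0],
    [-0.037,-0.004,0,0,0,0],
    [-0.037,-0.004,0,0,0,0],
    [-0.037,-0.004,0,0,0,0],
    [-0.037,-0.004,0,0,0,0],
  ],
)

```text
t: 40.27
position: [604.7, -16.0, 197.7]
tcp_rot: [0.691, 0.723, 0.002, 0.001]
contact_force: [0.7, 0.0, -0.8]
gripper_width: 0.707
```

```bash
python3 plan.py 587.3 -120.8 170 1.607 5
```

```text
at [604.7 -16.  197.7] yaw 1.617 t 40.27 grip 65.7
total tool [-103.9  -22.4   27.5] rot [ 0.005 -0.001  0.01 ]
[[-0.0208, -0.0045, 0.0055, 0.001, -0.0, 0.002], [-0.0208, -0.0044, 0.0055, 0.001, -0.0, 0.002], [-0.0208, -0.0044, 0.0055, 0.001, -0.0, 0.002], [-0.0208, -0.0043, 0.0055, 0.001, -0.0, 0.002], [-0.0208, -0.0043, 0.0055, 0.001, -0.0, 0.002]]
```

Request:
move_arm(
  series=[
    [-0.028,-0.005,0.003,0.001,0,0.002],
    [-0.028,-0.006,0.003,0.001,0,0.002],
    [-0.025,-0.006,0.008,0.001,0,0.002],
    [-0.013,-0.004,0.012,0.001,0,0.002],
    [-0.002,0,0.012,0,0,0.001],
    [0,0,0.01,0,0,0],
  ],
)

```text
t: 40.77
position: [587.3, -125.1, 151.5]
tcp_rot: [0.696, 0.718, 0.002, 0.004]
contact_force: [-0.4, 0.8, -1.4]
gripper_width: 0.706
```

```bash
python3 plan.py 587.3 -120.8 118 1.607 3
```

```text
at [ 587.3 -125.1  151.5] yaw 1.601 t 40.77 grip 65.7
total tool [ 4.4 -0.1 33.5] rot [ 0.008  0.003 -0.006]
[[0.0015, -0.0, 0.0112, 0.003, 0.001, -0.002], [0.0015, -0.0, 0.0112, 0.003, 0.001, -0.002], [0.0015, 0.0, 0.0112, 0.003, 0.001, -0.002]]
```

Request:
move_arm(
  series=[
    [0.002,0,0.012,0.003,0.001,-0.002],
    [0.002,0,0.011,0.002,0.001,-0.002],
    [0.001,0,0.007,0.001,0,-0.001],
    [0,0,0.001,0,0,0],
  ],
)

```text
t: 41.1
position: [587.0, -116.0, 115.1]
tcp_rot: [0.693, 0.72, -0.0, -0.001]
contact_force: [0.2, 1.6, -1.6]
gripper_width: 0.704
```

```bash
python3 plan.py 587.3 -120.8 115 1.607 2
```

```text
at [ 587.  -116.   115.1] yaw 1.609 t 41.1 grip 65.5
total tool [-4.8  0.1  0.1] rot [-0.002 -0.001  0.002]
[[-0.0024, 0.0001, 0.0001, -0.001, -0.001, 0.001], [-0.0024, 0.0001, 0.0001, -0.001, -0.001, 0.001]]
```

Request:
move_arm(
  series=[
    [-0.003,0,0,-0.001,0,0],
    [-0.002,0,0.001,0,0,0],
    [0,0,0.001,0,0,0],
  ],
)

```text
t: 41.35
position: [588.0, -118.6, 115.1]
tcp_rot: [0.692, 0.722, 0.001, -0.001]
contact_force: [-1.4, 0.0, 1.3]
gripper_width: 0.705
```

Request:
move_arm(
  series=[
    [-0.001,0,0.0015,0,0,0],
    [-0.001,0,0.001,0,0,0],
  ],
)

```text
t: 41.52
position: [588.6, -119.7, 115.2]
tcp_rot: [0.692, 0.722, 0.001, -0.001]
contact_force: [-0.8, 0.8, -0.2]
gripper_width: 0.706
```

Request:
move_arm(
  series=[
    [0,0,0.002,0,0,0],
    [0,0,0.0015,0,0,0],
  ],
)

```text
t: 41.68
position: [588.9, -119.6, 114.9]
tcp_rot: [0.691, 0.722, 0.001, -0.0]
contact_force: [-8.4, 1.3, 14.2]
gripper_width: 0.706
```

Firm contact. Releasing and lifting clear.

Request:
move_arm(
  series=[
    [0,0,-0.001,0,0,0],
    [0,0,0,0,0,0],
    [0,0,0,0,0,0],
    [0,0,0,0,0,0],
    [0,0,0,0,0,0],
  ],
  hand=0.093,
)

```text
t: 42.1
position: [590.6, -119.5, 117.8]
tcp_rot: [0.691, 0.723, 0.002, 0.002]
contact_force: [-0.4, -1.4, -0.5]
gripper_width: 0.986
```

Request:
move_arm(
  series=[
    [0,0,-0.03,0,0,0],
    [0,0,-0.04,0,0,0],
    [0,0,-0.04,0,0,0],
    [0,0,-0.04,0,0,0],
    [-0.012,0.002,-0.02,0,0,0],
    [-0.02,0.002,0,0,0,0],
    [-0.015,0,0,0,0,0],
    [0,0,0,0,0,0],
  ],
)

```text
t: 42.77
position: [595.5, -167.2, 294.5]
tcp_rot: [0.69, 0.724, 0.001, 0.001]
contact_force: [0.3, 0.2, 0.5]
gripper_width: 1.0
```

```bash
sed -i 's/else onz(m,q\[0\]/if not q else onz(m,q[0]/; s/if dz==0 if not q/if dz==0 or not q/' look.py; python3 look.py w11; python3 - <<'E'
from h import *
im=imaging.snapshot('scene'); cv2.imwrite('pics/s6.png',im[:,:,::-1])
E
```

```text
[ 595.5 -167.2  294.5] 42.7667
cup_center [(0.81, [587.3, -114.2, 110.0])]
  fit 0.59 [ 586.4 -117. ] 0.064
bottle_center [(0.73, [599.0, -308.6, 118.0])]
pot_center [(0.61, [592.9, -206.8, 112.0])]
  fit 0.89 [ 593.2 -206.3] 0.08
stick_center [(0.88, [131.0, 69.0], [433.2, -54.9, 68.0])]
rest [(0.91, [139.0, 71.0], [417.8, -52.2, 0.0]), (0.32, [278.0, 185.0], [626.1, -211.4, 0.0])]
mat []
gold1 [(0.72, [286.0, 75.0], [622.1, -54.6, 62.0]), (0.7, [317.0, 77.0], [660.9, -54.5, 62.0]), (0.52, [254.0, 68.0], [583.0, -47.9, 62.0])]
shelf [(0.94, [279.0, 181.0], [627.3, -204.2, 0.0]), (0.31, [140.0, 71.0], [418.3, -51.6, 0.0])]
```

View pics/w11.png

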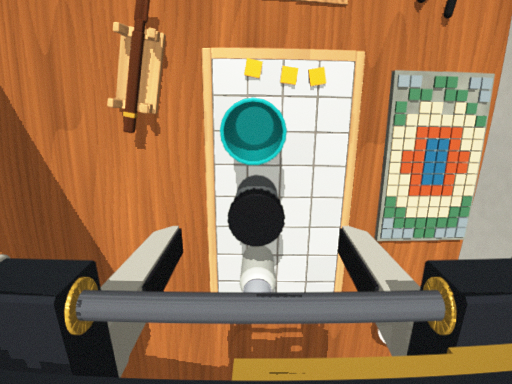

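View pics/s6.png

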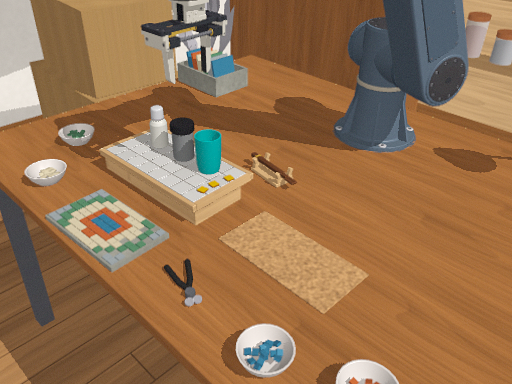

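```bash
python3 - <<'E'
from h import *
from scipy.optimize import minimize
zz={'cup_center':110,'bottle_center':118,'pot_center':112}
S=cam('scene');im=imaging.snapshot('scene')
for k in zz:
    r=finder.outline_of(k,'scene'); M=r[0]['mask'].astype(float); c0=np.array({'cup_center':(588,-118),'pot_center':(596,-209),'bottle_center':(598,-302)}[k])
    f=lambda p:(lambda A:1-np.minimum(A,M).sum()/np.maximum(A,M).sum())(sil(S,k,[p[0],p[1],zz[k]]))
    o=minimize(f,c0,method='Nelder-Mead',options=dict(initial_simplex=c0+np.array([[0,0],[8,0],[0,8]]))); print(k,o.x.round(1),round(o.fun,3),[round(a['p'],2) for a in r])
a=cv2.imread('pics/scene0.png')[90:215,90:310]; b=im[90:215,90:310,::-1]
# template shift per object
A=cv2.imread('pics/scene0.png'); B=im[:,:,::-1].copy()
for n,(x,y,w,h) in {'cup':(191,126,34,50),'pot':(167,116,28,26),'bottle':(147,103,24,24)}.items():
    t=A[y:y+h,x:x+w]; res=cv2.matchTemplate(B[y-10:y+h+10,x-10:x+w+10],t,cv2.TM_CCOEFF_NORMED); _,v,_,l=cv2.minMaxLoc(res); print(n,'pixel shift',l[0]-10,l[1]-10,round(v,3))
cv2.imwrite('pics/cmp.png',cv2.resize(np.vstack([a,b]),None,fx=2.3,fy=2.3))
E
```

```text
cup_center [ 588.  -117.9] 0.103 [0.97]
bottle_center [ 601.4 -303.5] 0.119 [0.72]
pot_center [ 593.2 -311. ] 0.382 [0.64, 0.62]
cup pixel shift 1 0 0.947
pot pixel shift 1 0 0.885
bottle pixel shift 0 0 0.927
```

View pics/cmp.png

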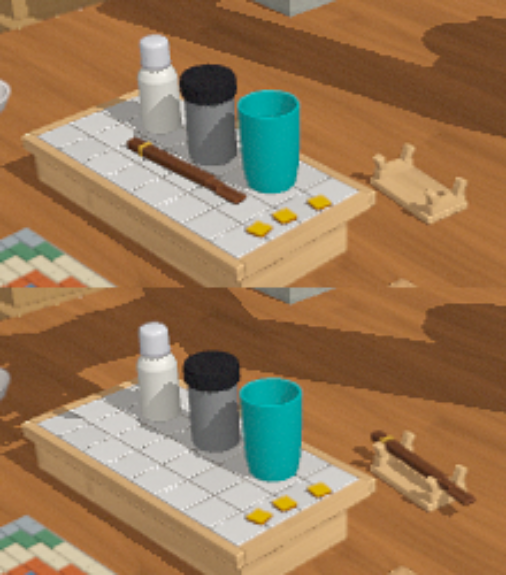

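In the fixed camera, each of the three shows a shift of at most 1 px (about 2 mm) from the start picture. The gold tiles are unmoved and the stick lies in both notches. Handing in.

```bash
python3 - <<'E'
from workcell import bot, sensors
s=sensors.sense(); print(s['t'],s['contact_force'].round(1),s['position'].round(0)); print(bot.hand_in())
E
```

```text
43.6167 [-0.4  0.3  0.3] [ 595. -165.  294.]
the job is handed in; nothing more can be done
None
```

I stood the cup, pot and bottle on the cork mat and laid the stick in the notches of its rest. Then I put the bottle, pot and cup back on their spots. I handed the job in at 43.6 s with the gripper open and well clear; no verdict was reported.

**Checks that passed:**
- **Bottle, pot and cup:** in the fixed scene camera, template matching showed shifts of 1 px or less (about 2 mm) from the start picture, and all three stood upright. Estimates from the wrist camera put the cup about 3 mm and the pot about 4 mm from where they began.
- **Stick:** the pictures show it in both notches, about 2–3 mm from the middle. I judged this from the view after release and from the last pictures by eye, without measuring it again.
- **Gold tiles:** the last pictures show them where they lay.

**Checks that failed or disagreed:**
- **Pot outline:** the last scene-camera fit was unusable, with a poor overlap and a position about 100 mm off that was clearly caught on the bottle.
- **Bottle:** its position was about 7 mm from its start estimate by the wrist camera, which could barely see it behind the gripper. The scene-camera fit put it within about 3 mm.

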